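# Secure and lock the display case

## Robot

A 6-joint arm with a two-finger parallel gripper is mounted at the origin on the work surface. World frame = base frame: x ahead of the robot, y to its left, z up, the work surface at z = 0. Lengths are in m, angles in rad, forces in N, time in s.
With the tool pointing down it reaches from about 0.375 to 0.9 m from the base axis. Payload 3.1 kg.
Tool frame: the origin (TCP) lies on the centre line of the jaws, within the pads' length; the fingertips stand 22 mm ahead of it and the grasp point (between the pads) lies 3 mm ahead of it; z points along the fingers, y is the direction in which the jaws open and shut (so a half turn about z gives the same grasp; the last joint's range is limited). The gripper opens to 87 mm and grips with 3 to 60 N. Pads are 19 mm wide; open, the fingers measure 117 mm over their backs; the gripper's body (75 mm by 190 mm) begins 51 mm behind the grasp point.
Start: joints at [1.04, 0.527, 1.433, -0, 1.181, -0.178], TCP at [0.215, 0.587, 0.245] pointing down, gripper open.
Joint ranges: [-3.08, 3.08], [-0.75, 2.2], [0.22, 2.44], [-1.43, 4.57], [0, 2.65], [-2.85, 2.85]. Speed limits (rad/s): [2.79, 2.79, 3.14, 3.14, 3.14, 3.14].

## Interface

Orientations are given as a 3x3 rotation matrix whose columns are the frame's x, y, z axes.
In Python, from rig import read_state, read_camera, sign_off, look_for gives the robot as it stands.
- The arm moves only by the tool step_arm, never from a script. Its argument "rows" is a list of rows, each a list of 3 entries, a list of its own where there are three numbers: the shift along the tool's x, y, z in mm, then the turn about the tool's z in degrees, then the opening, from -1 (shut) to 1 (fully open). A call has 1 to 10 rows; each row shifts and turns the commanded pose from where the row before left it, along the tool's axes as they then stand; what a row does not reach is not made up. A row lasts 1/12 s, in which the tool goes at most 41.7 mm and 7.16 degrees, less where a joint would pass 70% of its speed; a pose out of reach is approached as far as the arm can. A call with a gripper value outside its range is refused whole. The fingers move at their own pace and stop on an object; "newtons" is the grip in N (left out, the last holds). Time passes only in rows, so rows that do not move let the fingers close. It gives the time, the measured TCP pose, the force and the opening at its end, in the units of the state.
- read_state(): the state, without advancing time (a new reading comes with each control period).
- read_camera(name): name is "scene" or "top" or "wrist"; returns a dict with "frame" (384x512x3 uint8, red, green, blue), "K" (3x3 intrinsics, pixels), "D" ([k1, k2, p1, p2, k3] as OpenCV has them; the pictures are not rectified), "R" (3x3) and "t" (3): a world point X has camera coordinates R X + t; the wrist camera has in their place "hand_eye" (4x4, takes a point from camera to tool coordinates, whose origin is the TCP and whose axes are the flange's). Camera axes: x right, y down, z forward; pixel columns grow to the right and rows downward; lengths in m; the calibration is good to about 2 mm. A picture is of the moment at which its call begins: read the wrist's pose just before it. There is no depth.
- sign_off(): hands the job in, once; it reports no verdict.
Trained networks look in the newest picture that a camera, given by its name, has taken for a name from the list of things; names that differ only in an ending like _2 or _b are one class to them, and where a whole thing is asked for, a point or a joint stands for the part that bears it (a point fixed in the world has none). Each returns a list of dicts, best first, with "p" (0 to 1); they miss things now and then, are a little off and sometimes report something else, mostly with a low value. They report only what shows in the picture. A call takes as long as a camera call. They do not tell look-alikes from the thing itself.
- look_for(camera, thing): "centre" ([column, row] in pixels, amid what is visible of it).
The state is a dict: "clock": time; "joint_pos": joint angles; "qd": joint speeds; "joint_efforts": joint torques, N m; "tool_pos": TCP position; "tool_rot": TCP orientation; "contact_force": force on the tool from outside, world axes, zero at the start; "wrist_torque": the same for the moment, N m; "grip_width": finger opening in m.
Only numpy, scipy, OpenCV 4.12 (cv2) and the standard library are available. Lean on these libraries where they do the work, as an engineer would, in place of code of your own. Each camera call takes 0.05 s, during which the arm holds its last target.

## Task

Secure the clear display case for the night. First drop the toggle anchor from its parking ring through the slot in the case's lid until its flange sits flat on the lid, and twist it a quarter turn so that its foot is locked crosswise under the lid; then take the key with the straight crossbar head from the key block, push it fully home in the lock barrel on the lid and turn it clockwise (seen from above) to its stop. Leave anchor and key in place, and disturb neither the other two keys nor the things standing about.

Things in the scene. Friction and masses are not known exactly. Their poses are not given: they have to be found in the camera images.
- case: The fixed display case: clear walls, aluminium lid 160 mm (x) x 230 mm (y), 8 mm thick, its top 62 mm above the table, hollow below. Origin on the table under its centre. The T-slot is 70 mm to its +y, the lock barrel 70 mm to its -y. A ledge 6 mm thick and 30 mm high stands on the lid along its +x edge.
- slot (a point): Centre of the T-slot's mouth, on the lid's top face. The slot is a 47.5 x 17.5 mm rectangular hole through the 8 mm lid, long along this point's x axis (parallel to the case's x); z is up.
- keyhole (a point): Centre of the keyhole's mouth, on the brass lock cylinder in its round barrel (68 mm across) on the lid; the mouth is 36 mm above the lid, 98 mm above the table. The keyhole is 18.5 mm long (this point's x) by 10.5 mm wide (y), 33 mm deep; this point turns with the cylinder, z up. The key also fits turned by half a turn.
- lock (a joint): Angle of the lock cylinder, rad: grows clockwise seen from above, from 0 to a stop at 1.45; starts between 0 and 0.4 and stays where it is left (friction about 0.06 N m). At 0 the keyhole's long side is parallel to the slot's. The key has about 0.17 rad of play in the keyhole, so the cylinder lags behind the key by that much.
- ring: Fixed wooden parking ring, 68 mm outside, 52 mm inside, 34 mm high, origin under its centre; the anchor hangs in it by its flange, turned any way.
- anchor_mid (a point): Middle of the steel toggle anchor, loose, upright (z up), 66 mm high, 0.14 kg. Wing grip on top 50 (x) x 12 (y) x 28 mm high, centred 19 mm above this point. Flange 62 mm across, 6 mm thick, underside 12.5 mm below. Stem 13 mm across, then a T-foot 44 (x) x 14 (y) x 10 mm high, underside 33 mm below. Wing and foot are parallel. Seated, this point is 12.5 mm above the lid.
- keyblock: Fixed wooden key block, 235 mm (x) x 62 mm (y), 45 mm high, origin under its centre, with three pockets 75 mm apart along its x; the crossbar key stands in any one of them, its crossbar along the row.
- key_mid (a point): Middle of the right steel key (the only crossbar head), loose, upright (z up), 74 mm high, 0.09 kg. Crossbar 50 (x) x 12 (y) x 24 mm high, centred 25 mm above this point. Neck 14 mm across. Round shoulder 24 mm across, underside 7 mm below. Blade 16 (x) x 8 (y) x 30 mm, parallel to the crossbar, tip 37 mm below. Fully home in the lock, the shoulder rests on its top face.
- key_round_mid (a point): Middle of another key, same size and blade, with a round head 32 mm across: leave alone.
- key_square_mid (a point): Middle of another key, same size and blade, with a square head 28 x 28 mm: leave alone.
- bottle_white: White bottle, 48 mm across, 110 mm high, origin under its centre: leave alone.
- bottle_tall: Amber bottle, 54 mm across, 150 mm high, origin under its centre: leave alone.
- jar_black: Jar with black lid, 56 mm across, 50 mm high, origin under its centre: leave alone.
- jar_white: White jar, 44 mm across, 45 mm high, origin under its centre: leave alone.
- pencil_cup: Cup of pencils, 72 mm across, 150 mm high, origin under its centre: leave alone.
- tape: Roll of tape lying flat, 90 mm across, 22 mm high, origin under its centre: leave alone.
- brush_grip (a point): A paint brush lying flat to one side (about 200 mm long), a point on its handle: leave alone.
Mind the look-alikes: they are no part of the job. Leave any pink or turquoise look-alike of the part that bears key_mid alone.

How it is judged:
By the outcome, as a careful person would: the job done as asked, in the order asked, and still so for the second after the job is handed in, with the robot touching nothing.
It also fails if it takes over 67 s, if anything falls off the work surface, if the arm or the gripper's body presses on something with over 40 N, if the wrist force passes 120 N, or if a joint passes its speed limit or range.

## Working session

There is one attempt and no reset: what is moved stays moved. The work goes in short steps, Python scripts to look and compute and a tool call to move; the robot and the scene stay as the last step left them, time stands still between calls to the robot, and variables do not carry over. Pictures are saved under pics/ and viewed, and the job is handed in when it is done.

Besides the shell and the picture viewer there is one more tool, called after "Request:" as name([rows], argument=value, ...), one row to a line, values as JSON. step_arm: Moves the arm, as the interface text tells. Its arguments: {"type":"object","properties":{"rows":{"type":"array"},"newtons":{"type":"number"}},"required":["rows"]}

```bash
mkdir -p pics; cat > h.py <<'E'
import numpy as np,cv2,json
from rig import read_state, read_camera, sign_off, look_for
def save(n,im,crop=None,s=1):
    im=im[:,:,::-1].copy()
    if crop: x0,y0,x1,y1=crop; im=im[y0:y1,x0:x1]
    if s!=1: im=cv2.resize(im,None,fx=s,fy=s,interpolation=cv2.INTER_CUBIC)
    cv2.imwrite(f'pics/{n}.png',im)
def campose(c,st=None):
    if 'R' in c: return np.array(c['R']),np.array(c['t']).ravel()
    H=np.array(c['hand_eye']);Rt=np.array(st['tool_rot']);tt=np.array(st['tool_pos'])
    Rwc=Rt@H[:3,:3];o=Rt@H[:3,3]+tt
    return Rwc.T,-Rwc.T@o
def px2z(c,px,z,st=None):
    R,t=campose(c,st)
    p=np.array(px,float).reshape(-1,1,2)
    u=cv2.undistortPoints(p,np.array(c['K']),np.array(c['D']))[:,0]
    d=np.c_[u,np.ones(len(u))]@R; o=-R.T@t
    return o+d*((z-o[2])/d[:,2])[:,None]
def proj(c,X,st=None):
    R,t=campose(c,st)
    return cv2.projectPoints(np.array(X,float).reshape(-1,1,3),cv2.Rodrigues(R)[0],t,np.array(c['K']),np.array(c['D']))[0][:,0]
E
python3 - <<'E'
from h import *
st=read_state();print({k:np.round(v,3).tolist() for k,v in st.items()})
for n in['scene','top','wrist']:
    c=read_camera(n);save(n+'0',c['frame'],s=1.5)
    if n!='wrist':
        R,t=campose(c);print(n,-R.T@t,c['K'][0],R[2])
    else: print(c['hand_eye'])
    if n!='wrist':
        for th in 'case slot keyhole ring anchor_mid keyblock key_mid key_round_mid key_square_mid bottle_white bottle_tall jar_black jar_white pencil_cup tape brush_grip'.split():
            print(n,th,[(np.round(d['centre']).tolist(),round(d['p'],2)) for d in look_for(n,th)][:4])
E
```

```text
{'clock': 0.0, 'joint_pos': [1.041, 0.528, 1.434, -0.0, 1.181, -0.178], 'qd': [0.0, -0.001, 0.001, -0.001, 0.001, -0.002], 'joint_efforts': [-0.001, -44.003, -17.659, 0.063, 0.058, -0.0], 'tool_pos': [0.215, 0.586, 0.244], 'tool_rot': [[-0.939, 0.345, -0.001], [0.345, 0.939, -0.002], [0.0, -0.002, -1.0]], 'contact_force': [-0.109, 0.489, -0.358], 'wrist_torque': [0.002, -0.02, 0.035], 'grip_width': 0.087}
scene [ 1.10777119 -0.62612792  0.94451427] [385.00192674   0.         259.21927556] [-0.43043193  0.5354116  -0.72667928]
scene case [([260.0, 203.0], 0.91)]
scene slot [([260.0, 201.0], 0.57)]
scene keyhole [([241.0, 202.0], 0.65)]
scene ring [([259.0, 204.0], 0.65)]
scene anchor_mid [([287.0, 139.0], 0.69)]
scene keyblock [([169.0, 246.0], 0.77)]
scene key_mid [([184.0, 205.0], 0.63), ([147.0, 275.0], 0.59), ([117.0, 257.0], 0.5)]
scene key_round_mid [([152.0, 217.0], 0.64), ([178.0, 191.0], 0.49), ([241.0, 198.0], 0.29)]
scene key_square_mid []
scene bottle_white [([230.0, 265.0], 0.7)]
scene bottle_tall [([332.0, 170.0], 0.72)]
scene jar_black [([232.0, 151.0], 0.76)]
scene jar
[... 651 characters left out ...]
key_round_mid [([374.0, 259.0], 0.57), ([294.0, 193.0], 0.24)]
top key_square_mid [([379.0, 199.0], 0.67), ([256.0, 270.0], 0.58)]
top bottle_white [([349.0, 154.0], 0.91)]
top bottle_tall [([172.0, 139.0], 0.83), ([379.0, 202.0], 0.35)]
top jar_black []
top jar_white [([306.0, 282.0], 0.79), ([154.0, 225.0], 0.63)]
top pencil_cup [([231.0, 116.0], 0.65)]
top tape [([266.0, 268.0], 0.86)]
top brush_grip [([111.0, 159.0], 0.79)]
[[ 9.84524005e-04 -9.62196300e-01 -2.72355118e-01  7.37677985e-02]
 [ 9.99999379e-01  1.08974179e-03 -2.35068568e-04  7.06889687e-05]
 [ 5.22978861e-04 -2.72354717e-01  9.62196775e-01 -1.41315489e-01]
 [ 0.00000000e+00  0.00000000e+00  0.00000000e+00  1.00000000e+00]]
```

View pics/scene0.png

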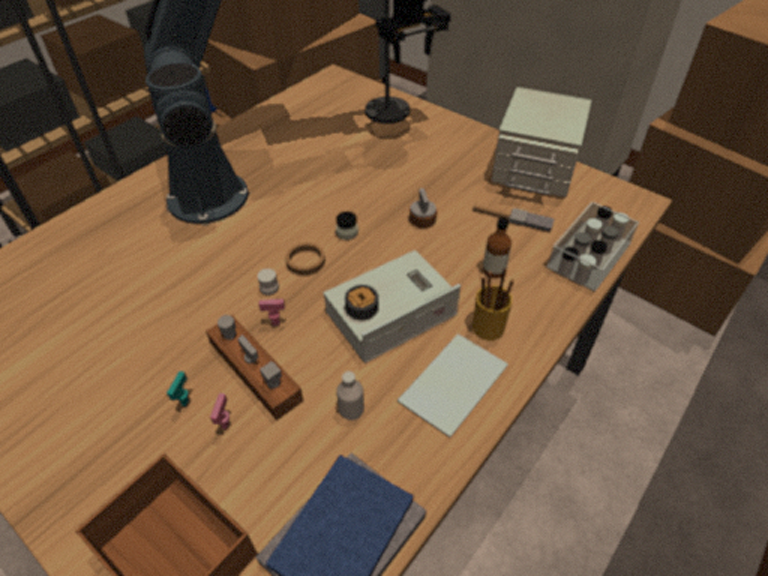

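View pics/top0.png

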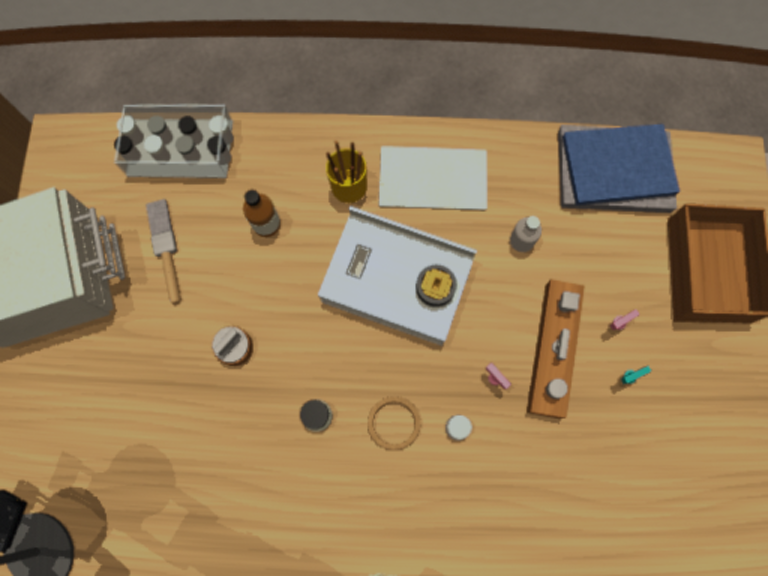

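View pics/wrist0.png

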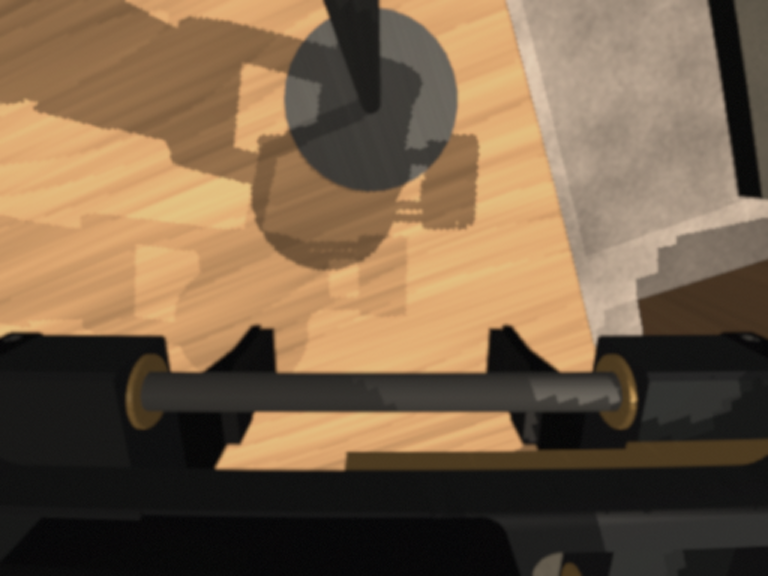

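```bash
python3 - <<'E'
from h import *
c=read_camera('top');im=c['frame']
save('t_case',im,(200,130,330,235),6)
save('t_keys',im,(310,175,440,285),6)
save('t_anc',im,(130,200,180,255),8)
E
```

```text
(no output)
```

View pics/t_case.png

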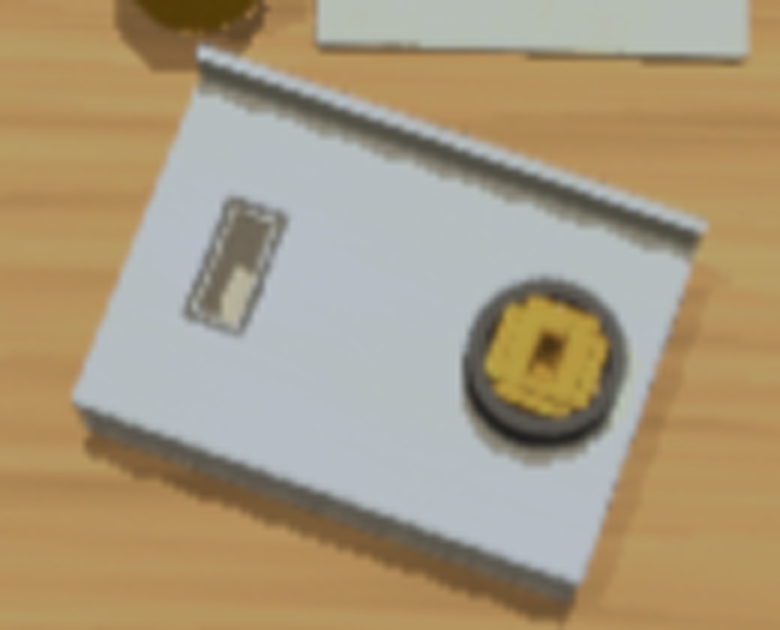

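View pics/t_keys.png

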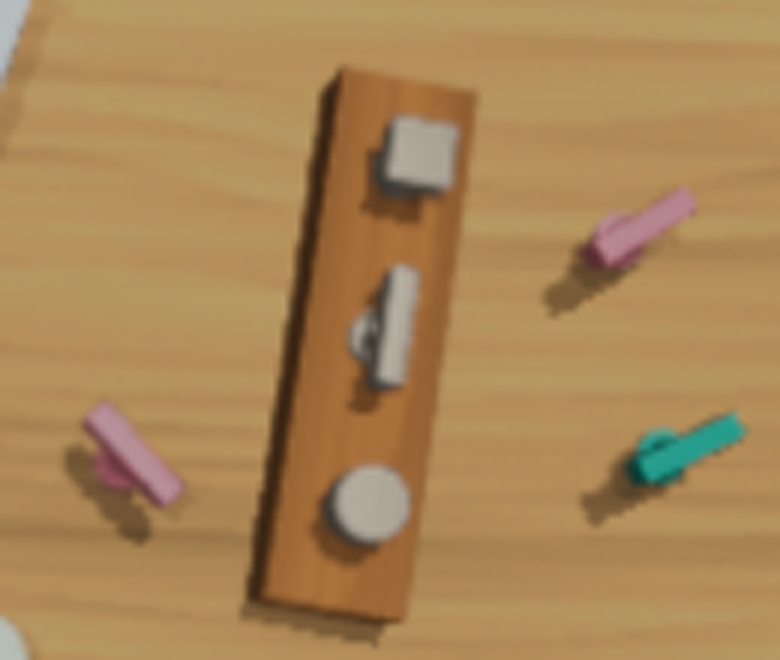

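View pics/t_anc.png

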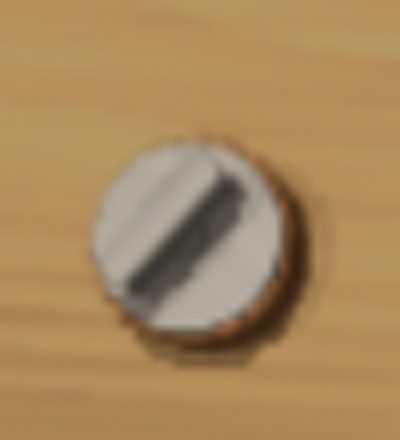

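```bash
python3 - <<'E'
from h import *
c=read_camera('top')
cs=lambda L,o,s:[(o[0]+(x-.5)/s+.0,o[1]+(y-.5)/s) for x,y in L]
def P(n,L,z,o,s):
    X=px2z(c,cs(L,o,s),z);print(n,np.round(X[:,:2],4).tolist());return X
o=(200,130)
cor=P('slotcorners',[(232,198),(287,213),(240,335),(185,318)],.062,o,6); print(cor.mean(0))
lid=P('lid',[(75,400),(575,588)],.062,o,6);d=lid[0]-lid[1];print('case y ang',np.degrees(np.arctan2(d[1],d[0])),np.linalg.norm(d))
lid=P('ledge',[(200,47),(706,225)],.092,o,6);d=lid[0]-lid[1];print('case y ang',np.degrees(np.arctan2(d[1],d[0])),np.linalg.norm(d))
P('barrel',[(546,360)],.098,o,6)
k=P('keyhole',[(560,330),(540,375),(549,352)],.098,o,6);
o=(310,175)
k=P('bar',[(400,265),(420,268),(403,388),(372,385)],.089,o,6);print(k.mean(0)); d=k[0]+k[1]-k[2]-k[3];print(np.degrees(np.arctan2(d[1],d[0])))
b=P('block',[(343,67),(475,93),(402,620),(262,597)],.045,o,6);print(b.mean(0)); d=b[0]+b[1]-b[2]-b[3];print(np.degrees(np.arctan2(d[1],d[0])),np.linalg.norm(d)/2)
P('sq',[(428,152)],.089,o,6);P('round',[(370,503)],.089,o,6)
o=(130,200)
w=P('wing',[(222,172),(248,192),(150,305),(125,285)],.0795,o,8);print(w.mean(0));d=w[0]+w[1]-w[2]-w[3];print(np.degrees(np.arctan2(d[1],d[0])),np.linalg.norm(d)/2)
P('flange',[(187,236)],.040,o,8)
E
```

```text
slotcorners [[0.6678, 0.0605], [0.6618, 0.0364], [0.6068, 0.0544], [0.6136, 0.0784]]
[0.63750822 0.05740672 0.062     ]
lid [[0.576, 0.1238], [0.5019, -0.0911]]
case y ang 70.96805371165276 0.2273227400664669
ledge [[0.7262, 0.0755], [0.6539, -0.1421]]
case y ang 71.62153411216123 0.22931486113622343
barrel [[0.5917, -0.075]]
keyhole [[0.6047, -0.0806], [0.5852, -0.0726], [0.5951, -0.0762]]
bar [[0.5257, -0.2923], [0.5246, -0.3008], [0.474, -0.2927], [0.475, -0.2796]]
[ 0.49983961 -0.29133634  0.089     ]
-11.573850732287418
block [[0.6208, -0.2794], [0.611, -0.3386], [0.3804, -0.3022], [0.3892, -0.2418]]
[ 0.50034581 -0.29047681  0.045     ]
-9.099293708552189 0.23403423943791823
sq [[0.5743, -0.3053]]
round [[0.4261, -0.2783]]
wing [[0.5039, 0.2568], [0.4979, 0.248], [0.461, 0.2766], [0.4669, 0.2851]]
[0.48240447 0.26662386 0.0795    ]
-37.60522452792663 0.04660796625077327
flange [[0.4885, 0.2759]]
```

```bash
cat >> h.py <<'E'
def plan(pos,yaw=None):
    s=read_state();R=np.array(s['tool_rot']);p=np.array(s['tool_pos'])
    y0=np.degrees(np.arctan2(R[1,1],R[0,1]))
    d=R.T@(np.array(pos)-p)*1000
    print('shift mm',np.round(d,1),'norm',round(np.linalg.norm(d),1),'yaw0',round(y0,2),'turn',None if yaw is None else round(y0-yaw,2))
E
python3 - <<'E'
from h import *
plan([.487,.272,.23],52)
c=read_camera('top')
for n,p,z in [('cup',(231,120),.1),('amber',(172,139),.1),('white',(349,154),.08),('amberbase',(176,148),.02)]: print(n,px2z(c,[p],z))
E
```

```text
shift mm [-363.5 -201.9   14.6] norm 416.0 yaw0 69.85 turn 17.85
cup [[0.77179322 0.08306739 0.1       ]]
amber [[0.71575616 0.23265371 0.1       ]]
white [[ 0.69638996 -0.2255681   0.08      ]]
amberbase [[0.71737022 0.23647277 0.02      ]]
```

Request:
step_arm([
  [[-35, -19, 1], 0, 1],
  [[-35, -19, 1], 0, 1],
  [[-35, -19, 1], 0, 1],
  [[-35, -19, 1], 0, 1],
  [[-35, -19, 1], 0, 1],
  [[-35, -19, 1], 0, 1],
  [[-35, -19, 1], 0, 1],
  [[-35, -19, 1], 0, 1],
  [[-35, -19, 1], 0, 1],
  [[-35, -19, 1], 0, 1],
])

```text
clock: 2.73
tool_pos: [0.4796, 0.2861, 0.2348]
tool_rot: [[-0.939, 0.345, 0.0], [0.345, 0.939, 0.0], [-0.0, 0.0, -1.0]]
contact_force: [0.9, 1.9, 0.2]
grip_width: 0.0873
```

Request:
step_arm([
  [[-14, -11, 0], 0, 1],
  [[0, 0, 0], 6, 1],
  [[0, 0, 0], 6, 1],
  [[0, 0, 0], 6, 1],
  [[0, 0, 0], 0, 1],
  [[0, 0, 0], 0, 1],
  [[0, 0, 0], 0, 1],
])

```text
clock: 3.32
tool_pos: [0.4877, 0.2727, 0.2346]
tool_rot: [[-0.788, 0.616, 0.0], [0.616, 0.788, 0.0], [-0.0, 0.0, -1.0]]
contact_force: [0.2, 0.9, 0.2]
grip_width: 0.0867
```

```bash
python3 - <<'E'
from h import *
st=read_state();c=read_camera('wrist');save('w1',c['frame'],s=1.5)
print(st['tool_pos'],st['clock']);plan([.487,.272,.23],52)
print(look_for('wrist','anchor_mid'),c['K'])
E
```

```text
[0.48772066 0.27272242 0.23462418] 3.3167
shift mm [ 0.1 -1.   4.6] norm 4.7 yaw0 51.97 turn -0.03
[{'centre': [258.6, 171.1], 'p': 0.79}] [[286.98510001   0.         253.86420005]
 [  0.         286.98510001 188.09991141]
 [  0.           0.           1.        ]]
```

View pics/w1.png

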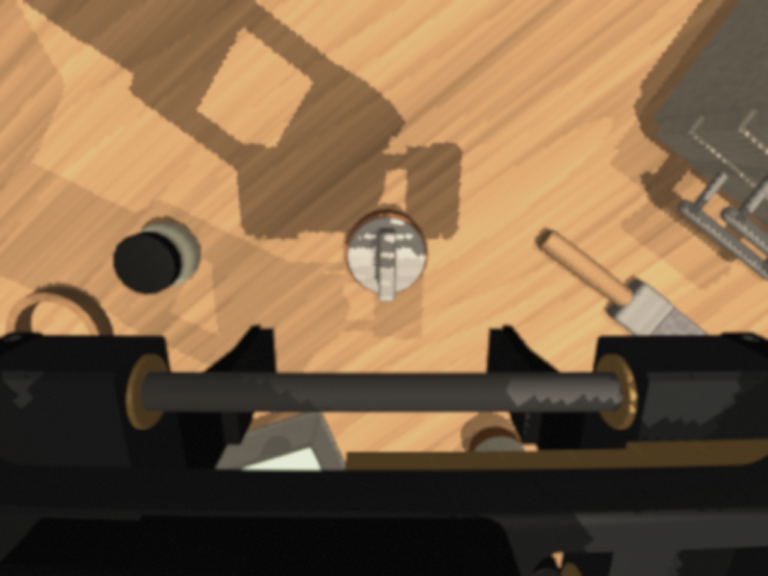

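```bash
python3 - <<'E'
from h import *
import cv2
im=cv2.imread('pics/w1.png')[190:320,320:460]
cv2.imwrite('pics/w1c.png',cv2.resize(im,None,fx=4,fy=4,interpolation=cv2.INTER_CUBIC))
E
```

```text
(no output)
```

View pics/w1c.png

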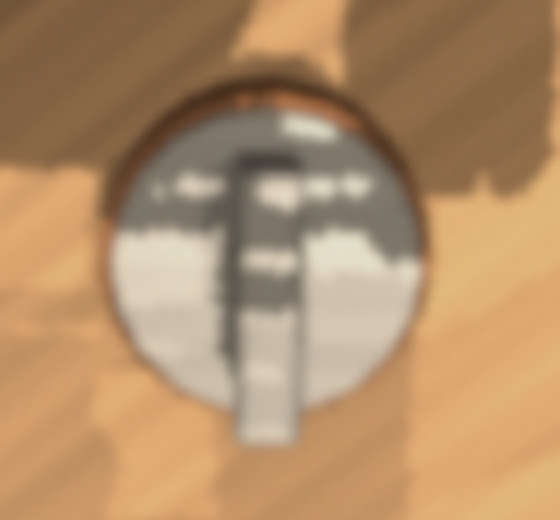

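```bash
python3 - <<'E'
from h import *
c=read_camera('wrist');st=read_state()
q=lambda x,y:((x/4+320)/1.5,(y/4+190)/1.5)
L=px2z(c,[q(240,442),q(300,442),q(240,180),q(300,175)],.0795,st);print(np.round(L,4));print(np.linalg.norm(L[0]-L[2]),np.linalg.norm(L[0]-L[1]))
F=px2z(c,[q(268,257),q(268,412),q(268,100),q(110,255),q(427,255)],.040,st);print(np.round(F,4),np.linalg.norm(F[1]-F[2]),np.linalg.norm(F[4]-F[3]))
d=(L[0]-L[2]);print(np.degrees(np.arctan2(-d[1],-d[0])))
d=(L[1]-L[3]);print(np.degrees(np.arctan2(-d[1],-d[0])), L.mean(0))
ctr=np.r_[F[1:].mean(0)[:2],0]
plan([ctr[0],ctr[1],.0725+.003],52)
E
```

```text
[[0.5063 0.2578 0.0795]
 [0.513  0.2663 0.0795]
 [0.4686 0.2872 0.0795]
 [0.4744 0.296  0.0795]]
0.0478431838930168 0.010866314677219553
[[0.4894 0.2779 0.04  ]
 [0.515  0.2581 0.04  ]
 [0.4648 0.297  0.04  ]
 [0.4697 0.2534 0.04  ]
 [0.5086 0.3031 0.04  ]] 0.06346263508803505 0.06312091843403911
141.95442652129069
142.49367226057925 [0.49057691 0.27682547 0.0795    ]
shift mm [  1.7   5.2 159.1] norm 159.2 yaw0 51.93 turn -0.07
```

Request:
step_arm([
  [[1.5, 5.2, 30], 0, 1],
  [[0, 0, 30], 0, 1],
  [[0, 0, 30], 0, 1],
  [[0, 0, 30], 0, 1],
  [[0, 0, 25], 0, 0.5],
  [[0, 0, 14], 0, 0.2],
  [[0, 0, 0], 0, -0.2],
  [[0, 0, 0], 0, -0.4],
], newtons=40)

```text
clock: 4.13
tool_pos: [0.4895, 0.2776, 0.075]
tool_rot: [[-0.787, 0.617, -0.002], [0.617, 0.787, -0.001], [0.001, -0.001, -1.0]]
contact_force: [0.6, 0.1, 0.6]
grip_width: 0.0683
```

Request:
step_arm([
  [[0, 0, 0], 0, -1],
  [[0, 0, 0], 0, -1],
  [[0, 0, 0], 0, -1],
  [[0, 0, 0], 0, -1],
  [[0, 0, 0], 0, -1],
  [[0, 0, 0], 0, -1],
])

```text
clock: 4.63
tool_pos: [0.49, 0.2777, 0.0761]
tool_rot: [[-0.786, 0.618, 0.001], [0.618, 0.786, 0.0], [-0.001, 0.001, -1.0]]
contact_force: [0.2, -0.3, 0.5]
grip_width: 0.0284
```

Request:
step_arm([
  [[0, 0, 0], 0, -1],
  [[0, 0, 0], 0, -1],
  [[0, 0, 0], 0, -1],
  [[0, 0, 0], 0, -1],
  [[0, 0, 0], 0, -1],
])

```text
clock: 5.05
tool_pos: [0.4897, 0.2776, 0.0756]
tool_rot: [[-0.786, 0.618, -0.0], [0.618, 0.786, -0.0], [0.0, -0.0, -1.0]]
contact_force: [-1.0, -0.4, 2.5]
grip_width: 0.0119
```

Request:
step_arm([
  [[0, 0, -15], 0, -1],
  [[0, 0, -25], 0, -1],
  [[0, 0, -30], 0, -1],
  [[0, 0, -30], 0, -1],
  [[0, 0, 0], 0, -1],
  [[0, 0, 0], 0, -1],
])

```text
clock: 5.55
tool_pos: [0.4907, 0.278, 0.177]
tool_rot: [[-0.786, 0.618, 0.004], [0.618, 0.786, 0.001], [-0.002, 0.003, -1.0]]
contact_force: [0.7, 0.4, -2.4]
grip_width: 0.0117
```

```bash
python3 - <<'E'
from h import *
st=read_state();c=read_camera('wrist');save('w2',c['frame'],s=1.5)
plan([.6375,.0574,.185],71.3)
print(st['contact_force'])
E
```

```text
shift mm [-252.4  -81.7   -9.5] norm 265.4 yaw0 51.85 turn -19.45
[ 0.73368198  0.44546744 -2.40718382]
```

View pics/w2.png

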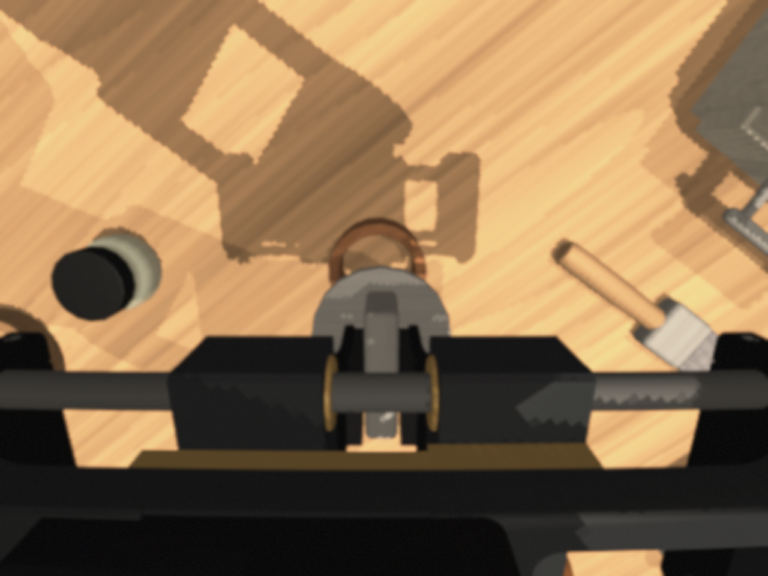

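```bash
python3 - <<'E'
from h import *
plan([.694,.038,.25],71.3)
E
python3 - <<'E'
import cv2
im=cv2.imread('pics/w2.png')[250:450,300:460]
cv2.imwrite('pics/w2c.png',cv2.resize(im,None,fx=3,fy=3,interpolation=cv2.INTER_CUBIC))
E
```

```text
shift mm [-308.8  -62.   -74.5] norm 323.6 yaw0 51.85 turn -19.45
```

View pics/w2c.png

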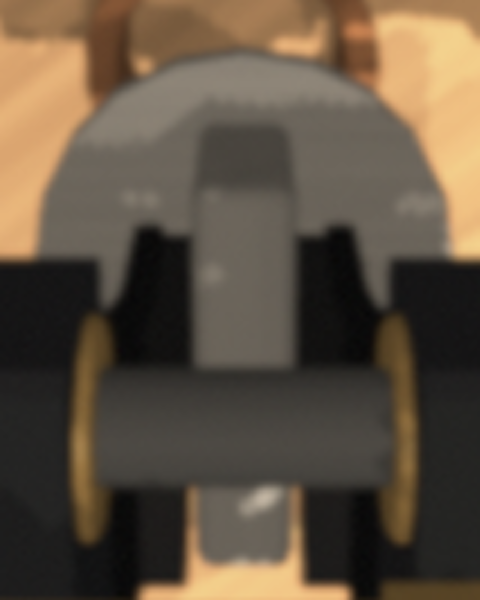

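```bash
python3 - <<'E'
from h import *
c=read_camera('wrist')
H=np.array(c['hand_eye'])
def tool(px,z):
    u=cv2.undistortPoints(np.array(px,float).reshape(-1,1,2),np.array(c['K']),np.array(c['D']))[:,0]
    d=np.c_[u,np.ones(len(u))]@H[:3,:3].T;o=H[:3,3]
    return (o+d*((z-o[2])/d[:,2])[:,None])*1000
q=lambda x,y:((x/3+300)/1.5,(y/3+250)/1.5)
print(tool([q(195,188),q(295,188),q(243,188),q(195,562),q(290,562)],-.004))
print(tool([q(243,52)],.0355),tool([q(243,52)],.0415))
E
```

```text
[[ 24.19400094  -5.07856472  -4.        ]
 [ 24.20617771   6.2015347   -4.        ]
 [ 24.20044891   0.33591334  -4.        ]
 [-24.9495207   -5.54886938  -4.        ]
 [-24.93549547   6.20696079  -4.        ]]
[[30.25744354  0.33554675 35.5       ]] [[28.7792081  0.3381631 41.5      ]]
```

Request:
step_arm([
  [[0, 0, -30], 0, -1],
  [[-10, -2, -37], 0, -1],
  [[-33, -7, -7], 0, -1],
  [[-37, -8, 0], 0, -1],
  [[-39, -8, 0], 0, -1],
  [[-39, -8, 0], 0, -1],
  [[-39, -8, 0], 0, -1],
  [[-39, -8, 0], 0, -1],
  [[-39, -8, 0], 0, -1],
  [[-34, -8, 0], 0, -1],
])

```text
clock: 6.48
tool_pos: [0.693, 0.0333, 0.2463]
tool_rot: [[-0.786, 0.619, -0.004], [0.619, 0.786, 0.0], [0.004, -0.003, -1.0]]
contact_force: [0.3, 0.2, -1.3]
grip_width: 0.0118
```

Request:
step_arm([
  [[0, 0, 0], -6.5, -1],
  [[0, 0, 0], -6.5, -1],
  [[0, 0, 0], -6.5, -1],
  [[0, 0, 0], 0, -1],
  [[0, 0, 0], 0, -1],
  [[0, 0, 0], 0, -1],
  [[0, 0, 0], 0, -1],
])

```text
clock: 7.07
tool_pos: [0.6923, 0.0359, 0.2487]
tool_rot: [[-0.947, 0.321, -0.001], [0.321, 0.947, 0.0], [0.001, -0.0, -1.0]]
contact_force: [-0.7, 0.0, -2.3]
grip_width: 0.0119
```

```bash
python3 - <<'E'
from h import *
st=read_state();c=read_camera('wrist');save('w3',c['frame'],s=1.5)
plan([.694,.038,.25],71.3)
print(st['contact_force'],st['tool_pos'],st['joint_pos'])
E
```

```text
shift mm [-0.9  2.5 -1. ] norm 2.8 yaw0 71.29 turn -0.01
[-0.65884762  0.02418735 -2.34745787] [0.69225213 0.03589445 0.2487266 ] [-1.09011045e-01  6.19683860e-01  1.23917940e+00 -1.78680202e-05
  1.28415347e+00 -1.35295543e+00]
```

View pics/w3.png

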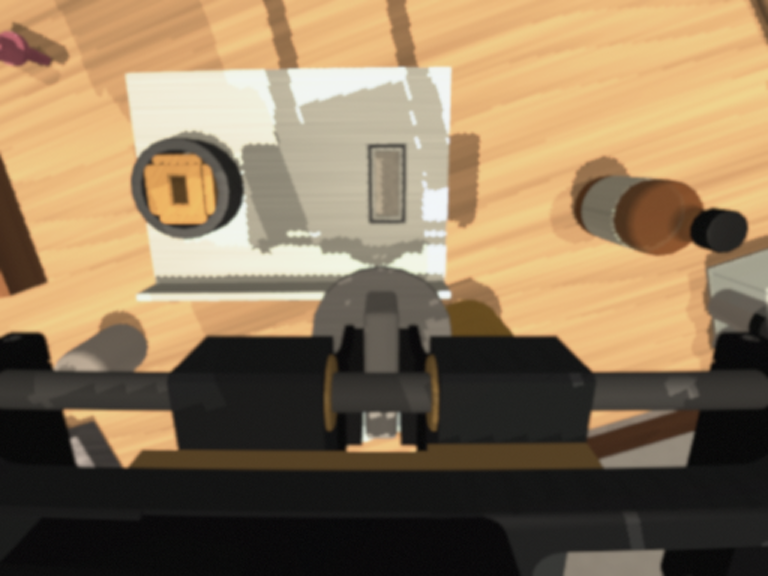

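```bash
python3 - <<'E'
import cv2
im=cv2.imread('pics/w3.png')
cv2.imwrite('pics/w3a.png',cv2.resize(im[130:240,340:440],None,fx=5,fy=5,interpolation=cv2.INTER_CUBIC))
cv2.imwrite('pics/w3b.png',cv2.resize(im[130:245,125:250],None,fx=5,fy=5,interpolation=cv2.INTER_CUBIC))
E
```

```text
(no output)
```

View pics/w3a.png

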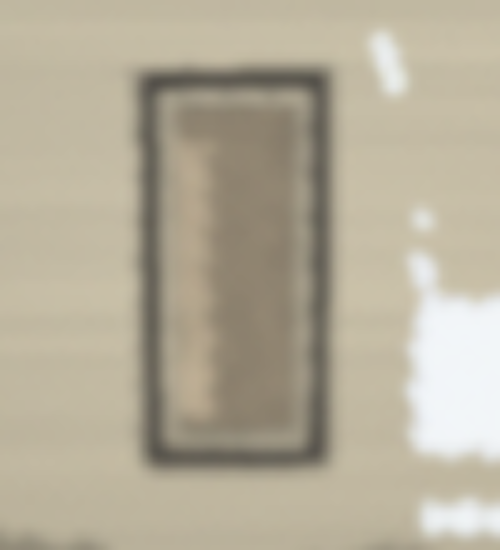

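View pics/w3b.png

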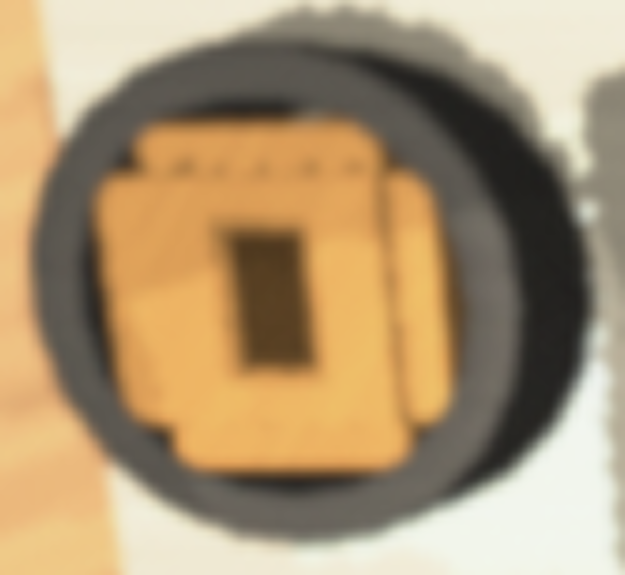

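```bash
python3 - <<'E'
from h import *
c=read_camera('wrist');st=read_state()
q=lambda x,y:((x/5+340)/1.5,(y/5+130)/1.5)
def rep(n,L,z):
    X=px2z(c,L,z,st);d1=(X[3]-X[0]+X[2]-X[1])/2;d2=(X[1]-X[0]+X[2]-X[3])/2
    print(n,np.round(X.mean(0),4),'long',np.linalg.norm(d1),np.degrees(np.arctan2(d1[1],d1[0])),'w',np.linalg.norm(d2),np.degrees(np.arctan2(d2[1],d2[0])));return X.mean(0)
a=rep('outer',[q(138,73),q(328,70),q(326,465),q(147,465)],.062)
b=rep('inner',[q(160,93),q(305,93),q(305,448),q(165,448)],.062)
q2=lambda x,y:((x/5+125)/1.5,(y/5+130)/1.5)
k=rep('key',[q2(228,232),q2(300,232),q2(313,365),q2(242,365)],.098)
f=lambda x,y:(x/1.5,y/1.5)
L=px2z(c,[f(126,74),f(451,68)],.062,st);d=L[1]-L[0];print('lid edge',np.degrees(np.arctan2(d[1],d[0])),np.linalg.norm(d))
L=px2z(c,[f(138,298),f(450,297)],.092,st);d=L[1]-L[0];print('ledge',np.degrees(np.arctan2(d[1],d[0])),np.linalg.norm(d))
d=(a+b)/2-k;print('slot-key',np.linalg.norm(d[:2]),np.degrees(np.arctan2(d[1],d[0])))
E
```

```text
outer [0.6403 0.0583 0.062 ] long 0.05761299923640131 -17.899373478703527 w 0.027551443816892313 71.82173565890648
inner [0.6404 0.058  0.062 ] long 0.05199181363582966 -18.016816256765495 w 0.02128801194644206 71.38413053392189
key [ 0.5965 -0.0749  0.098 ] long 0.017596495768190213 -19.535378279624737 w 0.009774904569093473 70.94226089917998
lid edge 71.90270579149848 0.23077185053376376
ledge 71.60701129208972 0.22955151993610923
slot-key 0.14012941616345473 71.77037632912878
```

Request:
step_arm([
  [[0, 0, 35], -0.4, -1],
  [[0, 0, 39], 0, -1],
  [[0, 0, 0], 0, -1],
  [[0, 0, 0], 0, -1],
  [[0, 0, 0], 0, -1],
])

```text
clock: 7.58
tool_pos: [0.6937, 0.0356, 0.1771]
tool_rot: [[-0.95, 0.313, 0.002], [0.313, 0.95, -0.0], [-0.002, 0.0, -1.0]]
contact_force: [1.1, 0.3, -0.9]
grip_width: 0.0113
```

```bash
python3 - <<'E'
from h import *
st=read_state();c=read_camera('wrist');save('w4',c['frame'],s=1.5);save('w4a',c['frame'],(215,60,315,190),6)
plan([.6403,.0582,.175],71.7)
E
```

```text
shift mm [58.5  4.6  3. ] norm 58.8 yaw0 71.74 turn 0.04
```

View pics/w4a.png

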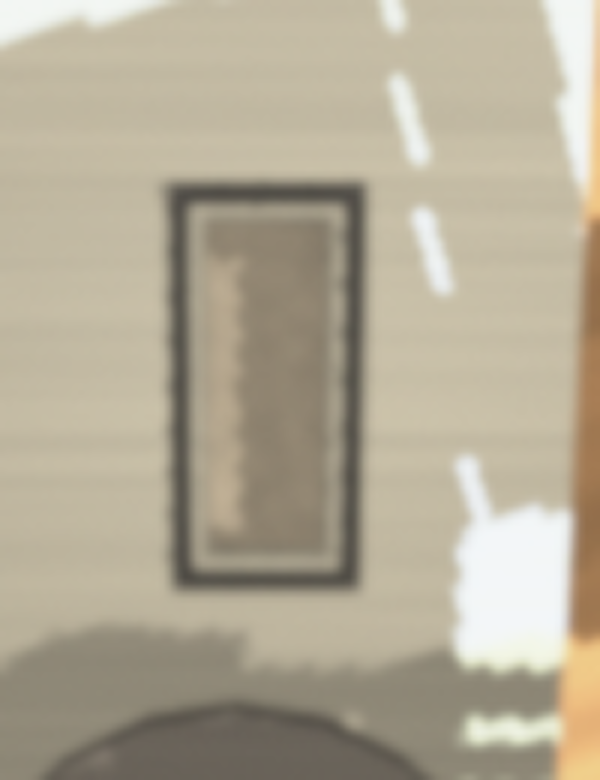

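```bash
python3 - <<'E'
from h import *
c=read_camera('wrist');st=read_state()
q=lambda x,y:(x/6+215,y/6+60)
def rep(n,L,z):
    X=px2z(c,L,z,st);d1=(X[3]-X[0]+X[2]-X[1])/2;d2=(X[1]-X[0]+X[2]-X[3])/2
    print(n,np.round(X.mean(0),4),'long',np.linalg.norm(d1),np.degrees(np.arctan2(d1[1],d1[0])),'w',np.linalg.norm(d2),np.degrees(np.arctan2(d2[1],d2[0])));return X.mean(0)
a=rep('outer',[q(167,185),q(364,183),q(356,586),q(174,588)],.062)
rep('in',[q(188,203),q(346,203),q(340,570),q(193,570)],.062)
rep('hole',[q(203,218),q(331,218),q(327,553),q(206,553)],.062)
R=np.array(st['tool_rot'])
print(st['tool_pos'])
tgt=a-R[:,0]*(-.0004)-R[:,1]*.0003
plan([tgt[0],tgt[1],.165],71.7)
E
```

```text
outer [0.6413 0.0581 0.062 ] long 0.05805438287330352 -17.998289361054287 w 0.0277807402525345 72.40636218426138
in [0.6413 0.0583 0.062 ] long 0.05286923026092545 -17.9920417019061 w 0.022358224221097612 71.81128418478696
hole [0.6411 0.0584 0.062 ] long 0.04823503057772703 -17.99966265200327 w 0.018251660440291702 71.81130837743525
[0.69457245 0.035454   0.17865837]
shift mm [58.2  4.5 13.3] norm 59.9 yaw0 71.74 turn 0.04
```

Request:
step_arm([
  [[20, 1.5, 0], 0, -1],
  [[25, 2, 0], 0, -1],
  [[13.2, 1, 10], -0.2, -1],
  [[0, 0, 20], 0, -1],
  [[0, 0, 12], 0, -1],
  [[0, 0, 0], 0, -1],
  [[0, 0, 0], 0, -1],
  [[0, 0, 0], 0, -1],
])

```text
clock: 8.35
tool_pos: [0.6403, 0.0577, 0.1348]
tool_rot: [[-0.951, 0.31, 0.003], [0.31, 0.951, -0.0], [-0.003, 0.001, -1.0]]
contact_force: [1.2, 0.2, -0.4]
grip_width: 0.0114
```

```bash
python3 - <<'E'
from h import *
for i in range(5):
    st=read_state();c=read_camera('wrist');print(st['tool_pos'],st['contact_force'])
save('w5',c['frame'],s=1.5);plan([.6412,.0582,.1036],71.9)
E
```

```text
[0.64032989 0.05774549 0.13481055] [ 1.1964081   0.19959358 -0.37087553]
[0.64031898 0.05773072 0.13486395] [-0.50520167 -0.74245972 -1.76125602]
[0.64011843 0.05775647 0.13475878] [ 0.75377833 -0.49255082 -1.12766902]
[0.6398234  0.05781297 0.13458809] [-0.02315417 -0.73267355 -1.099641  ]
[0.63958998 0.05787894 0.13441075] [-0.30600026  0.24559769 -1.78343541]
shift mm [-1.6  0.8 30.6] norm 30.7 yaw0 71.93 turn 0.03
```

View pics/w5.png

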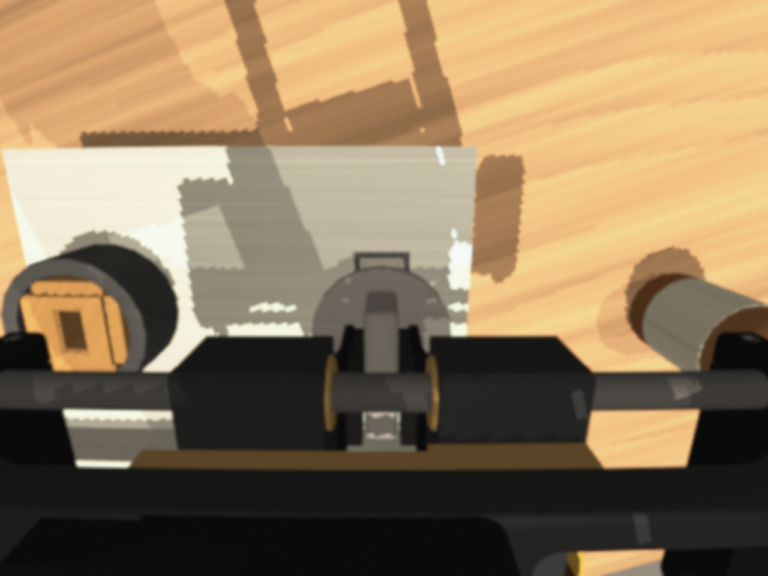

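```bash
python3 - <<'E'
from h import *
st=read_state();c=read_camera('wrist');save('w5a',c['frame'],(200,150,310,220),7)
cc=c
E
python3 - <<'E'
E
```

```text
(no output)
```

View pics/w5a.png

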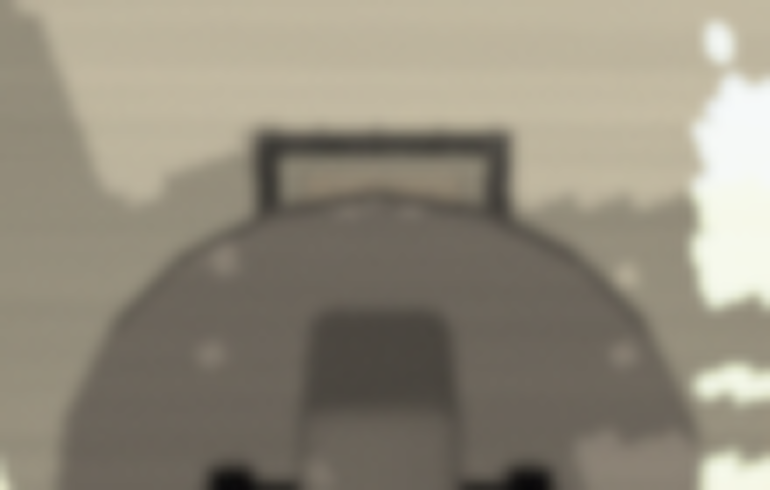

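```bash
python3 - <<'E'
from h import *
st=read_state();c=read_camera('wrist')
X=px2z(c,[(200+252/7,150+132/7),(200+512/7,150+132/7),(200+382/7,150+153/7)],.062,st)
R=np.array(st['tool_rot']);print((X-st['tool_pos'])@R*1000, st['tool_pos'])
E
```

```text
[[ 28.53700803 -13.57199972  72.01387536]
 [ 28.56714278  14.59726133  72.01965403]
 [ 26.22173579   0.51654117  72.01900853]] [0.63918675 0.0579536  0.13404411]
```

Request:
step_arm([
  [[0, 0.2, 5], 0, -1],
  [[0, 0, 5], 0, -1],
  [[0, 0, 4], 0, -1],
  [[0, 0, 3], 0, -1],
  [[0, 0, 0], 0, -1],
])

```text
clock: 9.12
tool_pos: [0.6381, 0.0583, 0.1153]
tool_rot: [[-0.951, 0.31, -0.002], [0.31, 0.951, 0.0], [0.002, -0.001, -1.0]]
contact_force: [-1.0, -0.2, -1.9]
grip_width: 0.0117
```

Request:
step_arm([
  [[0, 0, 4], 0, -1],
  [[0, 0, 4], 0, -1],
  [[0, 0, 2.5], 0, -1],
  [[0, 0, 0], 0, -1],
  [[0, 0, 0], 0, -1],
])

```text
clock: 9.53
tool_pos: [0.6387, 0.0583, 0.1058]
tool_rot: [[-0.951, 0.31, -0.001], [0.31, 0.951, 0.0], [0.0, -0.0, -1.0]]
contact_force: [-0.2, 0.0, -1.7]
grip_width: 0.0119
```

```bash
python3 - <<'E'
from h import *
st=read_state();c=read_camera('wrist');save('w6',c['frame'],s=1.5);print(st['tool_pos'],st['contact_force'],st['wrist_torque'])
c=read_camera('scene');save('s6',c['frame'],(200,120,350,240),5)
E
```

```text
[0.63868094 0.058296   0.10577348] [-0.15892041  0.04574448 -1.7267746 ] [ 0.00811106 -0.01971336  0.00528326]
```

View pics/w6.png

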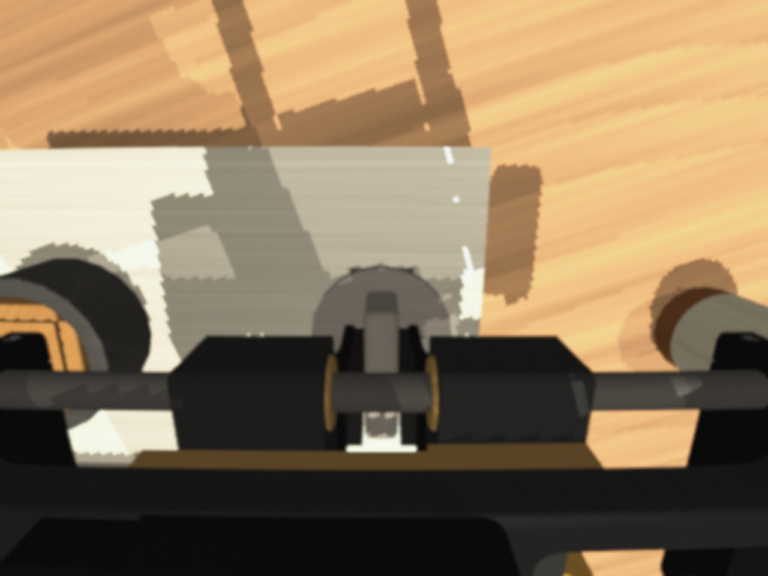

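View pics/s6.png

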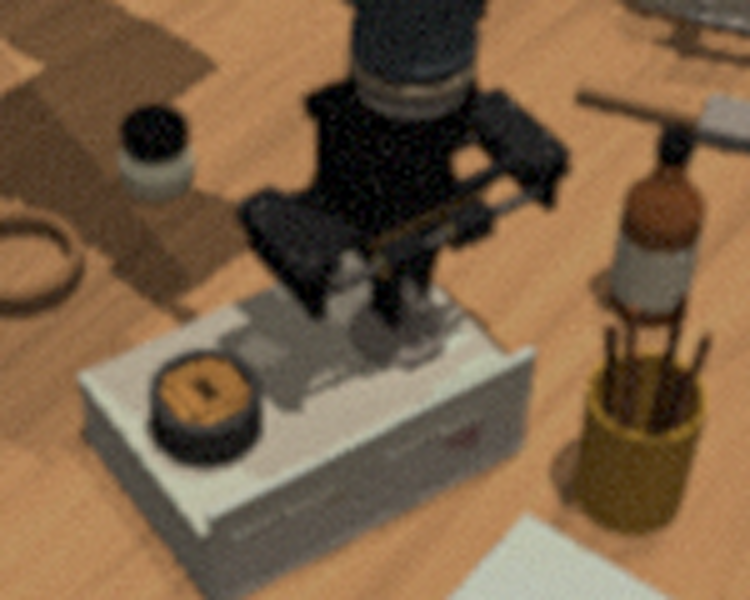

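Request:
step_arm([
  [[0, 0, 1], 0, -1],
  [[0, 0, 1], 0, -1],
  [[0, 0, 0.7], 0, -1],
  [[0, 0, 0], 0, -1],
  [[0, 0, 0], 0, -1],
])

```text
clock: 10.05
tool_pos: [0.6389, 0.0583, 0.1036]
tool_rot: [[-0.951, 0.31, 0.0], [0.31, 0.951, -0.0], [-0.0, 0.0, -1.0]]
contact_force: [-1.8, 0.6, 0.1]
grip_width: 0.0118
```

Request:
step_arm([
  [[0, 0, 0], 0, -0.4],
  [[0, 0, 0], 0, -0.4],
  [[0, 0, 0], 0, -0.4],
  [[0, 0, -4], 0, -0.4],
  [[0, 0, -4], 0, -0.4],
  [[0, 0, 0], 0, -0.4],
  [[0, 0, 0], 0, -1],
  [[0, 0, 0], 0, -1],
  [[0, 0, 0], 0, -1],
  [[0, 0, 0], 0, -1],
])

```text
clock: 10.88
tool_pos: [0.6387, 0.0583, 0.1113]
tool_rot: [[-0.951, 0.31, -0.0], [0.31, 0.951, 0.0], [0.0, -0.0, -1.0]]
contact_force: [-0.8, -0.1, 0.7]
grip_width: 0.0116
```

```bash
python3 - <<'E'
from h import *
st=read_state();c=read_camera('wrist');save('w7',c['frame'],s=1.5);print(st['tool_pos'],st['contact_force'],st['grip_width'])
E
```

```text
[0.63870289 0.05830634 0.11127145] [-0.84123742 -0.09751226  0.71002344] 0.011581191888161198
```

View pics/w7.png

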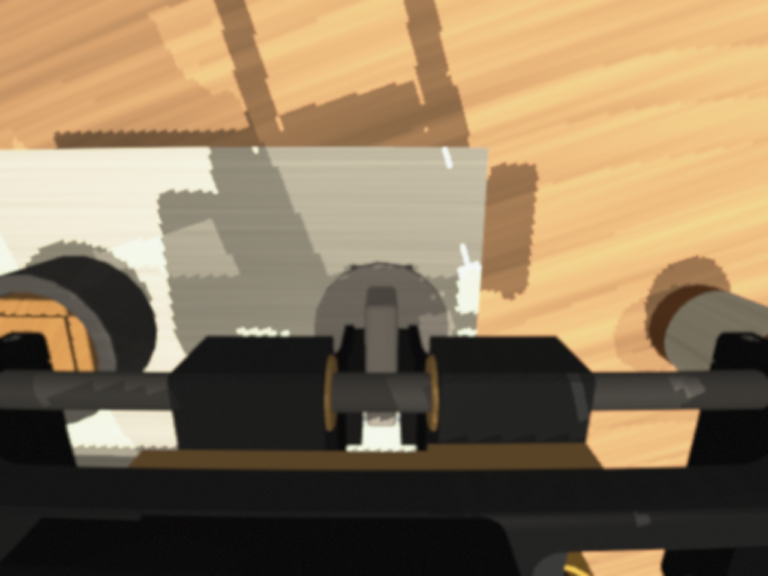

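Request:
step_arm([
  [[0, 0, 0], 5, -1],
  [[0, 0, 0], 6, -1],
  [[0, 0, 0], 7, -1],
  [[0, 0, 0], 7, -1],
  [[0, 0, 0], 7, -1],
  [[0, 0, 0], 7, -1],
  [[0, 0, 0], 0, -1],
])

```text
clock: 11.52
tool_pos: [0.6388, 0.0583, 0.1113]
tool_rot: [[-0.542, 0.84, -0.0], [0.84, 0.542, 0.0], [0.0, 0.0, -1.0]]
contact_force: [-0.1, -0.3, -0.4]
grip_width: 0.0118
```

Request:
step_arm([
  [[0, 0, 0], 7, -1],
  [[0, 0, 0], 7, -1],
  [[0, 0, 0], 7, -1],
  [[0, 0, 0], 7, -1],
  [[0, 0, 0], 7, -1],
  [[0, 0, 0], 7, -1],
  [[0, 0, 0], 7, -1],
  [[0, 0, 0], 2, -1],
  [[0, 0, 0], 0, -1],
  [[0, 0, 0], 0, -1],
])

```text
clock: 12.35
tool_pos: [0.6389, 0.0583, 0.1113]
tool_rot: [[0.307, 0.952, 0.0], [0.952, -0.307, 0.0], [0.0, 0.0, -1.0]]
contact_force: [-0.6, 0.2, 0.8]
grip_width: 0.0115
```

```bash
python3 - <<'E'
from h import *
st=read_state();c=read_camera('wrist');save('w8',c['frame'],s=1.5);print(st['tool_pos'],st['contact_force'],st['grip_width']);plan(st['tool_pos'],-18.1)
E
```

```text
[0.63886056 0.05828235 0.11130589] [-0.62267057  0.21609392  0.7783786 ] 0.011472717132738194
shift mm [-0.  0. -0.] norm 0.0 yaw0 -17.91 turn 0.19
```

View pics/w8.png

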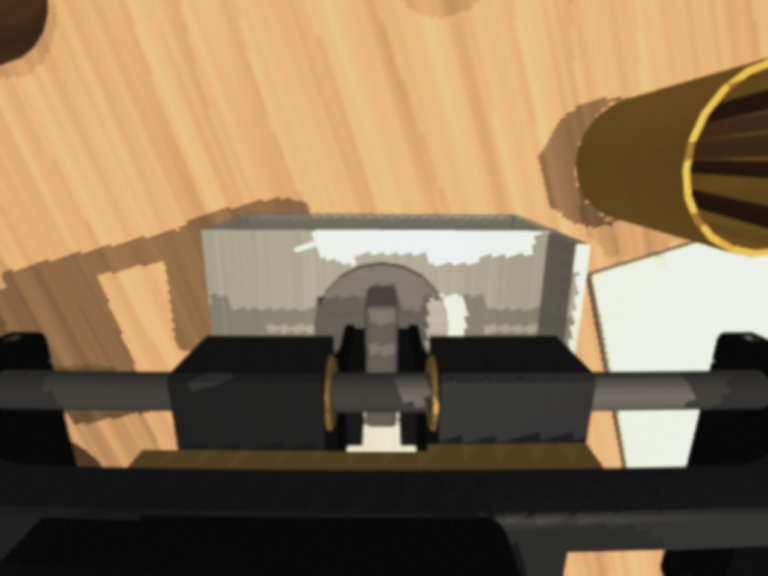

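Request:
step_arm([
  [[0, 0, 0], 0, -0.3],
  [[0, 0, 0], 0, -0.3],
  [[0, 0, 0], 0, -0.3],
  [[0, 0, -15], 0, -0.3],
  [[0, 0, -30], 0, -0.3],
  [[0, 0, -40], 0, 0.3],
  [[0, 0, -40], 0, 0.3],
  [[0, 0, -15], 0, 0.3],
  [[0, 0, 0], 0, 0.3],
  [[0, 0, 0], 0, 0.3],
])

```text
clock: 13.23
tool_pos: [0.6391, 0.0583, 0.2525]
tool_rot: [[0.31, 0.951, 0.002], [0.951, -0.31, -0.0], [0.001, 0.002, -1.0]]
contact_force: [-0.3, -0.0, -1.1]
grip_width: 0.0531
```

```bash
python3 - <<'E'
from h import *
st=read_state();c=read_camera('wrist');save('w9',c['frame'],s=1.5);plan([.501,-.291,.245],80.5)
E
```

```text
shift mm [-374.6  -22.1    5.9] norm 375.3 yaw0 -18.04 turn -98.54
```

View pics/w9.png

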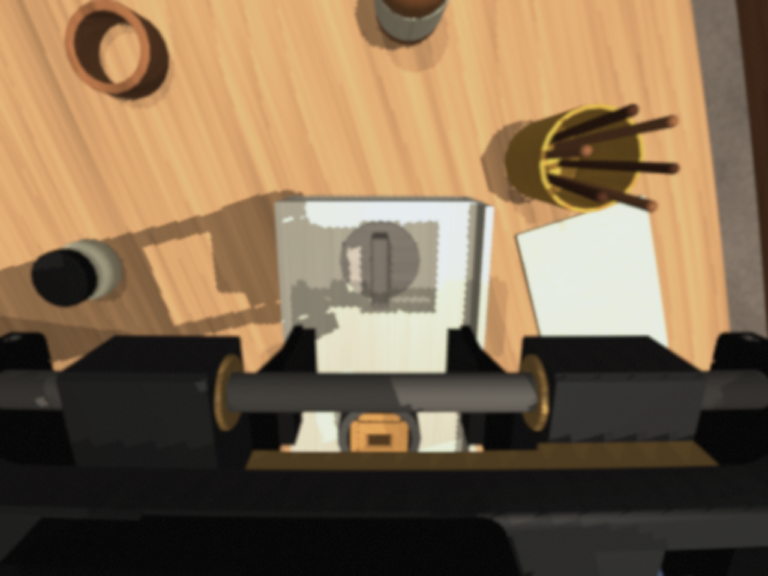

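Request:
step_arm([
  [[-37, -2, 0], 0, 0.6],
  [[-38, -2, 0], 0, 0.6],
  [[-38, -2, 0], 0, 0.6],
  [[-38, -2, 0], 0, 0.6],
  [[-38, -2, 0], 0, 0.6],
  [[-38, -2, 0], 0, 0.6],
  [[-38, -2, 0], 0, 0.6],
  [[-38, -2, 0], 0, 0.6],
  [[-38, -3, 0], 0, 0.6],
  [[-34, -3, 0], 0, 0.6],
])

```text
clock: 14.12
tool_pos: [0.4995, -0.2926, 0.2488]
tool_rot: [[0.31, 0.951, -0.004], [0.951, -0.31, 0.003], [0.002, -0.005, -1.0]]
contact_force: [0.2, -0.4, 0.6]
grip_width: 0.0694
```

Request:
step_arm([
  [[0, 0, 0], -7, 0.6],
  [[0, 0, 0], -7, 0.6],
  [[0, 0, 0], -7, 0.6],
  [[0, 0, 0], -7, 0.6],
  [[0, 0, 0], -7, 0.6],
  [[0, 0, 0], -7, 0.6],
  [[0, 0, 0], -7, 0.6],
  [[0, 0, 0], -7, 0.6],
  [[0, 0, 0], -7, 0.6],
  [[0, 0, 0], -7, 0.6],
])

```text
clock: 14.95
tool_pos: [0.5004, -0.2905, 0.2487]
tool_rot: [[-0.791, 0.612, -0.004], [0.612, 0.791, 0.004], [0.006, 0.0, -1.0]]
contact_force: [-0.3, 0.3, -0.6]
grip_width: 0.0691
```

Request:
step_arm([
  [[0, 0, 0], -7, 0.6],
  [[0, 0, 0], -7, 0.6],
  [[0, 0, 0], -7, 0.6],
  [[0, 0, 0], -7, 0.6],
  [[0, 0, 0], -0.5, 0.6],
  [[0, 0, 0], 0, 0.6],
  [[0, 0, 0], 0, 0.6],
  [[0, 0, 0], 0, 0.6],
  [[0, 0, 0], 0, 0.6],
])

```text
clock: 15.7
tool_pos: [0.5015, -0.2913, 0.251]
tool_rot: [[-0.986, 0.167, -0.0], [0.167, 0.986, 0.0], [0.001, 0.0, -1.0]]
contact_force: [0.1, 0.2, -0.4]
grip_width: 0.0694
```

```bash
python3 - <<'E'
from h import *
st=read_state();c=read_camera('wrist');save('w10',c['frame'],s=1.5);plan([.501,-.291,.235],80.5);print(st['clock'],look_for('wrist','key_mid'))
save('w10a',c['frame'],(200,90,320,220),6)
E
```

```text
shift mm [ 0.6  0.3 16.2] norm 16.2 yaw0 80.39 turn -0.11
15.7 [{'centre': [339.6, 111.1], 'p': 0.95}, {'centre': [138.6, 151.1], 'p': 0.86}, {'centre': [173.0, 221.1], 'p': 0.75}, {'centre': [253.2, 175.4], 'p': 0.66}, {'centre': [459.0, 217.6], 'p': 0.3}]
```

View pics/w10.png

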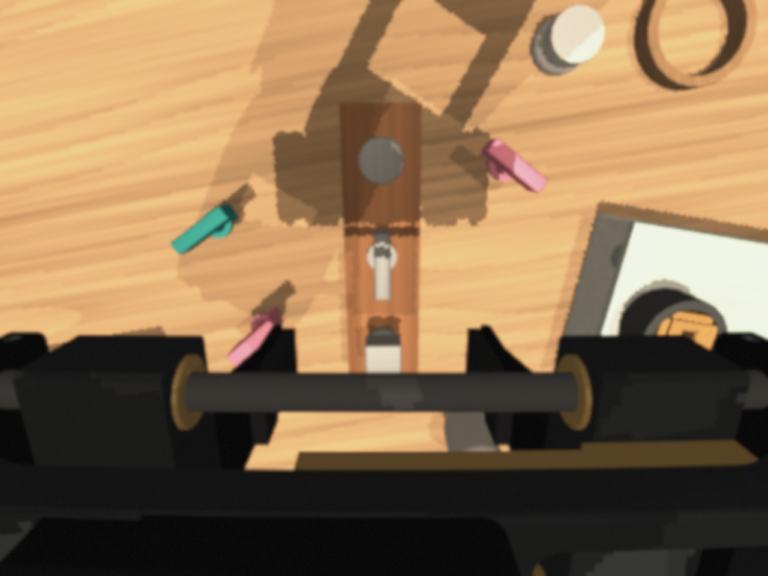

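View pics/w10a.png

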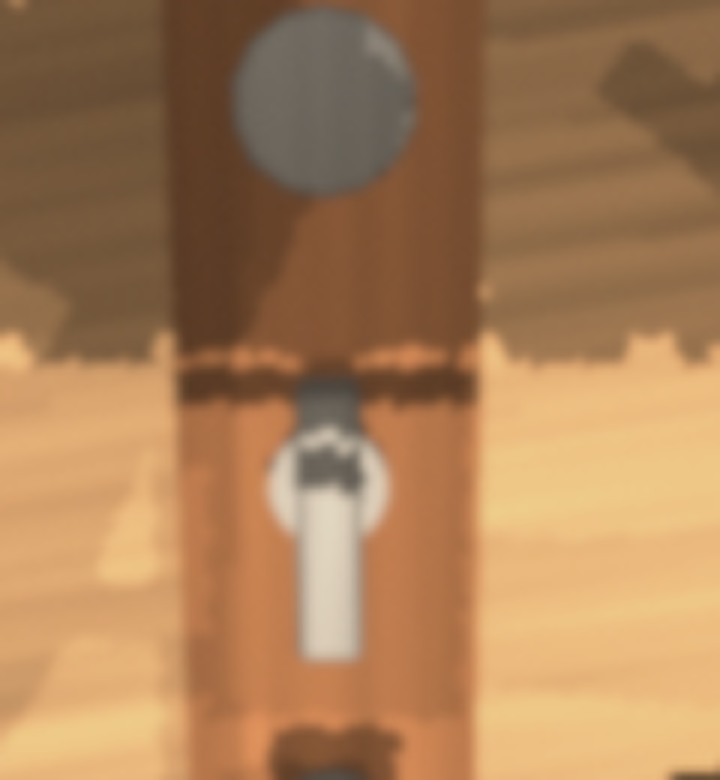

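```bash
python3 - <<'E'
from h import *
c=read_camera('wrist');st=read_state();R=np.array(st['tool_rot'])
q=lambda x,y:(x/6+200,y/6+90)
T=lambda L,z:np.round((px2z(c,[q(*l) for l in L],z,st)-st['tool_pos'])@R*1000,1)
print(T([(298,660),(362,660),(298,420),(360,420),(298,410)],.089))
print(T([(329,487),(268,487),(390,487),(329,547)],.051))
print(T([(175,430),(478,430),(190,760),(468,760)],.045),st['tool_pos'])
E
```

```text
[[-25.9  -4.8 162.4]
 [-25.9   7.1 162.4]
 [ 19.1  -4.7 162.4]
 [ 19.1   6.4 162.4]
 [ 20.9  -4.7 162.4]]
[[ -1.5   1.  200.4]
 [ -1.5 -11.4 200.4]
 [ -1.5  13.4 200.4]
 [-14.1   1.  200.4]]
[[  9.1 -30.5 206.4]
 [  9.2  31.5 206.4]
 [-63.1 -28.9 206.4]
 [-63.1  31.2 206.4]] [ 0.50168417 -0.29143095  0.2513827 ]
```

Request:
step_arm([
  [[-1.3, 1, 20], 0, -0.3],
  [[0, 0, 30], 0, -0.3],
  [[0, 0, 20], 0, -0.3],
  [[0, 0, 10], 0, -0.3],
  [[0, 0, 10], 0, -0.3],
  [[0, 0, 5], 0, -0.3],
  [[0, 0, 0], 0, -0.3],
  [[0, 0, 0], 0, -0.3],
])

```text
clock: 16.52
tool_pos: [0.5036, -0.2911, 0.157]
tool_rot: [[-0.986, 0.166, 0.001], [0.166, 0.986, -0.001], [-0.001, -0.001, -1.0]]
contact_force: [-0.5, -0.4, 0.5]
grip_width: 0.0323
```

```bash
python3 - <<'E'
from h import *
st=read_state();c=read_camera('wrist');save('w11',c['frame'],s=1.5);plan([.501,-.291,.086],80.5);print(st['grip_width'])
E
```

```text
shift mm [ 2.9 -0.2 71.3] norm 71.4 yaw0 80.44 turn -0.06
0.03231171219936286
```

View pics/w11.png

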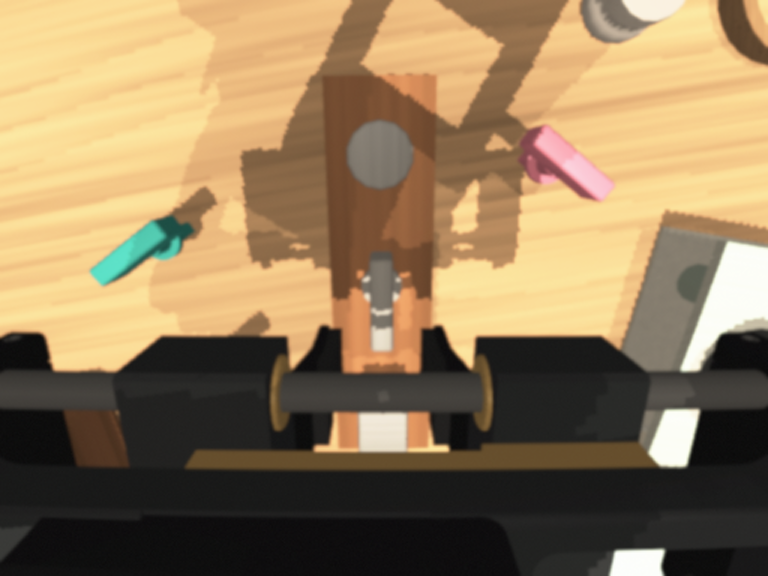

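Request:
step_arm([
  [[0, 0, 25], 0, -0.3],
  [[0, 0, 25], 0, -0.3],
  [[0, 0, 15], 0, -0.3],
  [[0, 0, 6], 0, -0.3],
  [[0, 0, 0], 0, -0.3],
  [[0, 0, 0], 0, -1],
  [[0, 0, 0], 0, -1],
  [[0, 0, 0], 0, -1],
  [[0, 0, 0], 0, -1],
  [[0, 0, 0], 0, -1],
])

```text
clock: 17.4
tool_pos: [0.5038, -0.2911, 0.0865]
tool_rot: [[-0.986, 0.166, 0.002], [0.166, 0.986, -0.001], [-0.002, -0.001, -1.0]]
contact_force: [-0.7, 1.2, 4.2]
grip_width: 0.0118
```

```bash
python3 - <<'E'
from h import *
st=read_state();c=read_camera('wrist');save('w12',c['frame'],s=1.5);plan([.501,-.291,.086],80.5);print(st['grip_width'],st['tool_pos'])
E
```

```text
shift mm [ 2.7 -0.4  0.5] norm 2.8 yaw0 80.44 turn -0.06
0.011759846358335362 [ 0.50375057 -0.29108357  0.08654658]
```

View pics/w12.png

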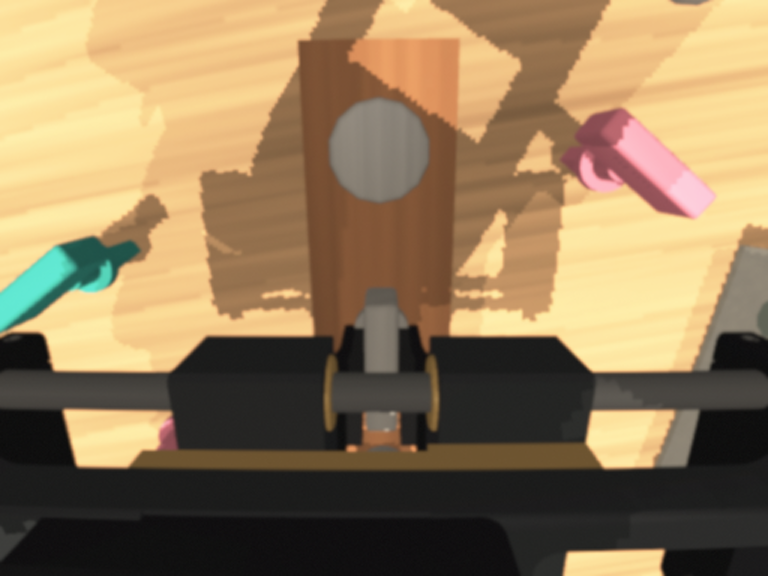

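Request:
step_arm([
  [[0, 0, -5], 0, -1],
  [[0, 0, -10], 0, -1],
  [[0, 0, -20], 0, -1],
  [[0, 0, -30], 0, -1],
  [[0, 0, -35], 0, -1],
  [[0, 0, -30], 0, -1],
  [[0, 0, 0], 0, -1],
  [[0, 0, 0], 0, -1],
], newtons=55)

```text
clock: 18.12
tool_pos: [0.5039, -0.2913, 0.2179]
tool_rot: [[-0.986, 0.166, 0.004], [0.166, 0.986, -0.003], [-0.004, -0.003, -1.0]]
contact_force: [-0.8, -0.1, -1.0]
grip_width: 0.0117
```

```bash
python3 - <<'E'
from h import *
st=read_state();c=read_camera('wrist');save('w13',c['frame'],s=1.5);plan([.654,-.095,.215],70.5);print(st['grip_width'],st['tool_pos'])
save('w13a',c['frame'],(200,165,310,300),5)
E
```

```text
shift mm [-116.6  217.8    1. ] norm 247.1 yaw0 80.44 turn 9.94
0.011687537062389454 [ 0.50393666 -0.29131226  0.21791201]
```

View pics/w13a.png

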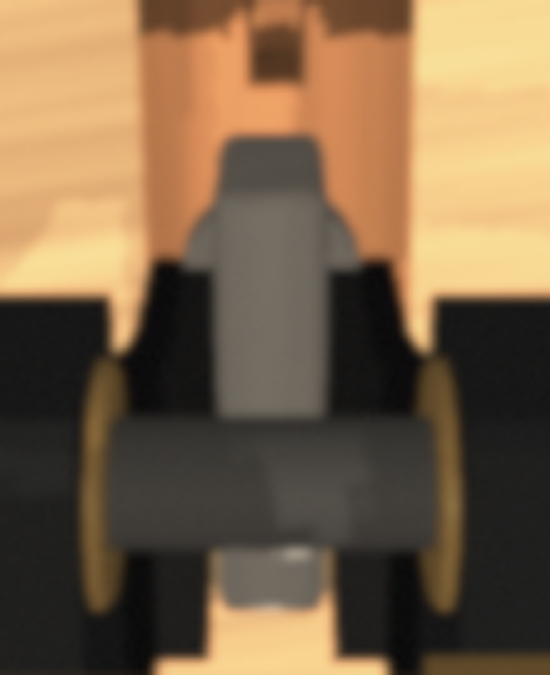

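View pics/w13.png

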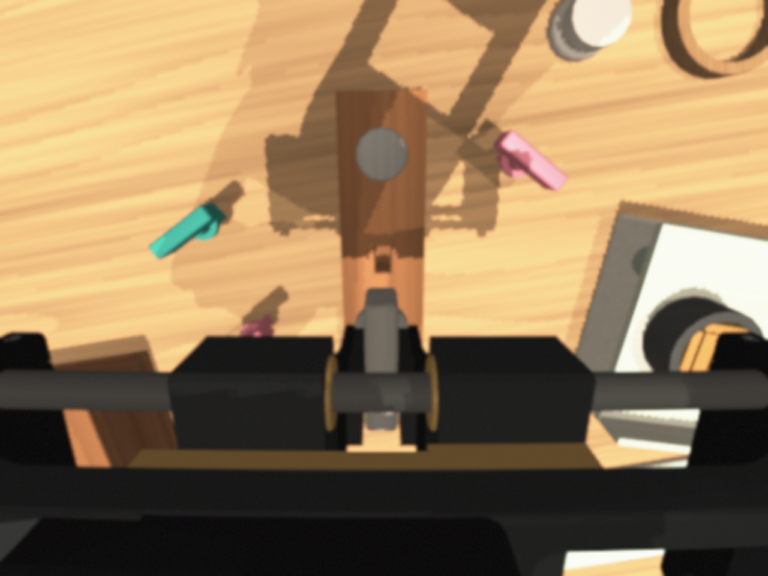

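```bash
cat >> h.py <<'E'
def tool(c,px,z):
    H=np.array(c['hand_eye']);u=cv2.undistortPoints(np.array(px,float).reshape(-1,1,2),np.array(c['K']),np.array(c['D']))[:,0]
    d=np.c_[u,np.ones(len(u))]@H[:3,:3].T;o=H[:3,3]
    return (o+d*((z-o[2])/d[:,2])[:,None])*1000
E
python3 - <<'E'
from h import *
c=read_camera('wrist')
q=lambda x,y:(x/5+200,y/5+165)
print(tool(c,[q(215,195),q(328,195),q(219,607),q(325,607)],-.0025))
E
```

```text
[[ 26.04138742  -5.63536014  -2.5       ]
 [ 26.05519772   5.90833083  -2.5       ]
 [-22.66321085  -5.66767234  -2.5       ]
 [-22.64696129   6.190768    -2.5       ]]
```

Request:
step_arm([
  [[-17, 32, 0], 0, -1],
  [[-17, 32, 0], 0, -1],
  [[-17, 32, 0], 0, -1],
  [[-17, 32, 0], 0, -1],
  [[-17, 32, 0], 0, -1],
  [[-16, 30, 0], 0, -1],
  [[-15.6, 27.8, 0], 5, -1],
  [[0, 0, 0], 5, -1],
  [[0, 0, 0], 0, -1],
  [[0, 0, 0], 0, -1],
])

```text
clock: 19.05
tool_pos: [0.653, -0.0947, 0.213]
tool_rot: [[-0.943, 0.332, -0.005], [0.332, 0.943, 0.001], [0.005, -0.001, -1.0]]
contact_force: [-1.2, -0.4, -0.8]
grip_width: 0.0116
```

Request:
step_arm([
  [[0, 0, 0], 0, -1],
  [[0, 0, 0], 0, -1],
  [[0, 0, 0], 0, -1],
  [[0, 0, 0], 0, -1],
])

```text
clock: 19.38
tool_pos: [0.6539, -0.0961, 0.2154]
tool_rot: [[-0.942, 0.336, -0.0], [0.336, 0.942, 0.0], [0.0, -0.0, -1.0]]
contact_force: [-0.4, 0.3, -1.6]
grip_width: 0.0118
```

```bash
python3 - <<'E'
from h import *
st=read_state();c=read_camera('wrist');save('w14',c['frame'],s=1.5);plan([.654,-.095,.215],70.5);print(st['grip_width'],st['tool_pos'])
save('w14a',c['frame'],(205,60,305,190),6)
E
```

```text
shift mm [0.3 0.9 0.5] norm 1.1 yaw0 70.4 turn -0.1
0.011768684175980725 [ 0.65386026 -0.0961225   0.215381  ]
```

View pics/w14a.png

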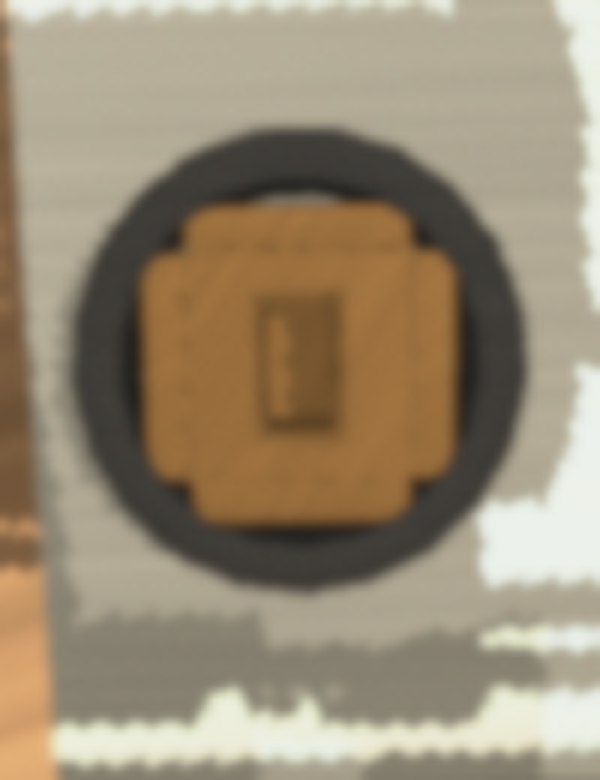

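View pics/w14.png

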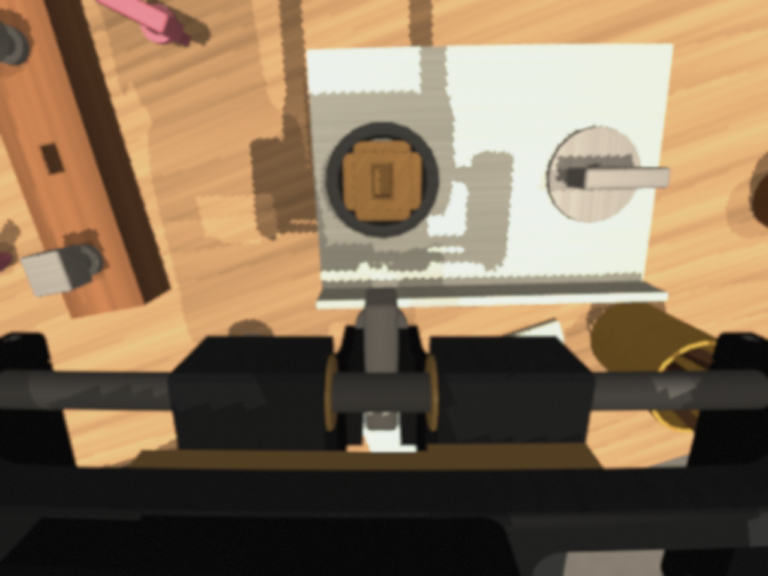

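```bash
python3 - <<'E'
from h import *
c=read_camera('wrist');st=read_state();R=np.array(st['tool_rot'])
q=lambda x,y:(x/6+205,y/6+60)
for z in (.098,):
  for L in ([(254,291),(341,291),(340,433),(262,433)],[(185,250),(415,250),(412,483),(190,483)],[(140,250),(460,250),(455,480),(145,480)],[(185,203),(413,203),(413,525),(193,525)]):
    X=(px2z(c,[q(*l) for l in L],z,st)-st['tool_pos'])@R*1000
    d1=(X[0]-X[3]+X[1]-X[2])/2;d2=X[1]-X[0]+X[2]-X[3]
    print(np.round(X.mean(0),2),np.linalg.norm(d1),np.degrees(np.arctan2(d1[1],d1[0])),np.linalg.norm(d2)/2,np.degrees(np.arctan2(d2[0],d2[1])))
E
```

```text
[ 62.4    0.83 117.52] 20.388364623718353 -1.551461230288744 12.09968559192931 0.06092168053461789
[ 61.59   1.02 117.52] 33.499102171152884 -0.3698718391266285 33.18979926253735 0.061834690411132646
[ 61.83   0.94 117.52] 33.05802349369901 -0.11426045725546054 46.25765468561673 0.061623992480624355
[ 61.71   1.09 117.52] 46.284385941556515 -0.8504310909184757 32.893588646751915 0.061777175175137124
```

Request:
step_arm([
  [[20, 0.7, 0], 0, -1],
  [[25, 0, 0], 0, -1],
  [[15.2, 0, 10], 0, -1],
  [[0, 0, 15], 0, -1],
  [[0, 0, 10], 0, -1],
  [[0, 0, 0], 0, -1],
  [[0, 0, 0], 0, -1],
  [[0, 0, 0], 0, -1],
  [[0, 0, 0], 0, -1],
  [[0, 0, 0], 0, -1],
])

```text
clock: 20.32
tool_pos: [0.5985, -0.0747, 0.181]
tool_rot: [[-0.942, 0.335, 0.002], [0.335, 0.942, -0.001], [-0.002, 0.0, -1.0]]
contact_force: [0.3, -0.2, -1.6]
grip_width: 0.0119
```

```bash
python3 - <<'E'
from h import *
for i in range(3):
  st=read_state();c=read_camera('wrist');print(st['tool_pos'])
save('w15',c['frame'],s=1.5);save('w15a',c['frame'],(190,130,320,235),6)
E
```

```text
[ 0.59854515 -0.07473361  0.18100558]
[ 0.59835612 -0.07463347  0.18088882]
[ 0.59819389 -0.07460533  0.18080969]
```

View pics/w15a.png

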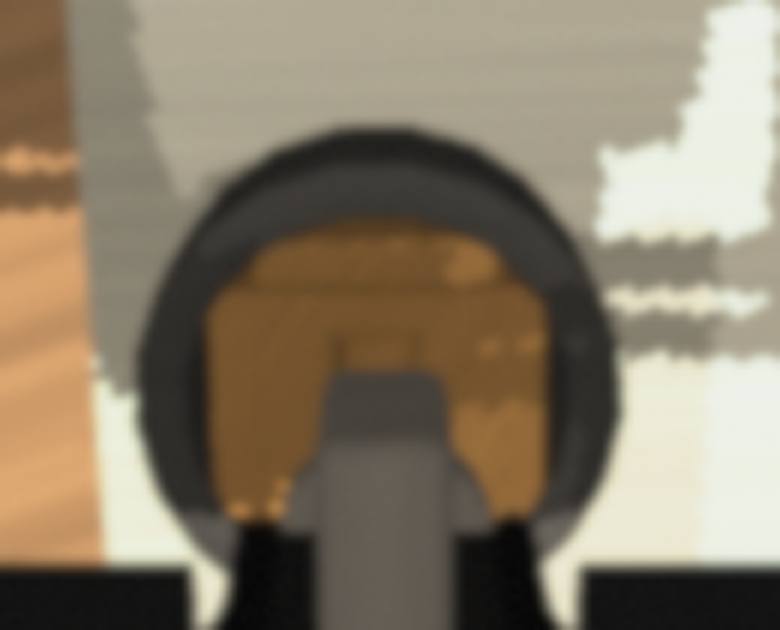

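```bash
python3 - <<'E'
from h import *
c=read_camera('wrist')
q=lambda x,y:(x/6+190,y/6+130)
st=read_state();z=st['tool_pos'][2]-.098;print(z,st['tool_pos'])
print(np.round(tool(c,[q(333,333),q(425,333),q(380,290),q(207,310),q(549,310),q(207,400),q(549,400)],z),2))
E
```

```text
0.08263108782737905 [ 0.59796079 -0.07447732  0.18063109]
[[ 12.56  -6.76  82.63]
 [ 12.57   5.64  82.63]
 [ 18.53  -0.43  82.63]
 [ 15.74 -23.67  82.63]
 [ 15.79  22.28  82.63]
 [  3.07 -24.01  82.63]
 [  3.12  22.63  82.63]]
```

Request:
step_arm([
  [[0.3, -0.8, 4], 0, -1],
  [[0, 0, 4], 0, -1],
  [[0, 0, 0], 0, -1],
  [[0, 0, 0], 0, -1],
  [[0, 0, 0], 0, -1],
])

```text
clock: 20.93
tool_pos: [0.5971, -0.075, 0.1721]
tool_rot: [[-0.942, 0.335, -0.0], [0.335, 0.942, 0.0], [0.0, -0.0, -1.0]]
contact_force: [0.2, 0.1, -0.6]
grip_width: 0.0118
```

```bash
python3 - <<'E'
from h import *
st=read_state();c=read_camera('wrist');print(st['tool_pos'],st['contact_force'])
save('w16a',c['frame'],(190,130,320,235),6)
E
```

```text
[ 0.59714223 -0.07503934  0.17213184] [ 0.17585278  0.09296437 -0.59220127]
```

View pics/w16a.png

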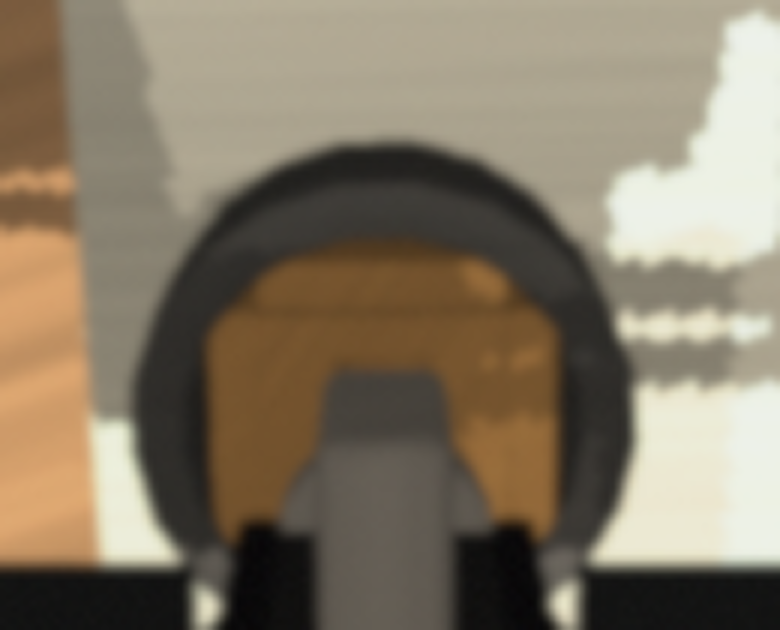

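```bash
python3 - <<'E'
from h import *
c=read_camera('wrist')
q=lambda x,y:(x/6+190,y/6+130)
st=read_state();z=st['tool_pos'][2]-.098;print(z,st['tool_pos'])
print(np.round(tool(c,[q(380,310),q(206,350),q(559,350),q(209,450),q(558,450)],z),2))
print(np.round(tool(c,[q(385,372)],z-.0075-.030-.007-.020),2),np.round(tool(c,[q(317,440),q(456,440)],-.0025),2))
E
```

```text
0.0744005198181166 [ 0.59731578 -0.07511592  0.17240052]
[[ 17.9   -0.41  74.4 ]
 [ 12.49 -23.07  74.4 ]
 [ 12.55  22.91  74.4 ]
 [ -1.28 -23.05  74.4 ]
 [ -1.22  23.18  74.4 ]]
[[28.74  0.19  9.9 ]] [[26.39 -5.59 -2.5 ]
 [26.4   6.23 -2.5 ]]
```

Request:
step_arm([
  [[-0.3, -0.2, 3], 0, -1],
  [[0, 0, 2], 0, -1],
  [[0, 0, 2], 0, -1],
  [[0, 0, 0], 0, -1],
])

```text
clock: 21.37
tool_pos: [0.597, -0.0753, 0.1647]
tool_rot: [[-0.942, 0.335, -0.001], [0.335, 0.942, 0.0], [0.001, -0.0, -1.0]]
contact_force: [-0.3, 0.7, -0.8]
grip_width: 0.0119
```

Request:
step_arm([
  [[0, 0, 3], 0, -1],
  [[0, 0, 3], 0, -1],
  [[0, 0, 3], 0, -1],
  [[0, 0, 0], 0, -1],
])

```text
clock: 21.7
tool_pos: [0.5969, -0.0752, 0.1555]
tool_rot: [[-0.942, 0.335, -0.001], [0.335, 0.942, 0.0], [0.002, -0.0, -1.0]]
contact_force: [-0.0, 0.2, -1.6]
grip_width: 0.0116
```

Request:
step_arm([
  [[0, 0, 3], 0, -1],
  [[0, 0, 3], 0, -1],
  [[0, 0, 3], 0, -1],
  [[0, 0, 3], 0, -1],
  [[0, 0, 1.5], 0, -1],
  [[0, 0, 0], 0, -1],
  [[0, 0, 0], 0, -1],
])

```text
clock: 22.28
tool_pos: [0.5974, -0.0753, 0.1427]
tool_rot: [[-0.942, 0.335, -0.0], [0.335, 0.942, 0.0], [0.0, -0.0, -1.0]]
contact_force: [-0.0, 0.4, -1.3]
grip_width: 0.0116
```

Request:
step_arm([
  [[0, 0, 1.5], 0, -1],
  [[0, 0, 1], 0, -1],
  [[0, 0, 1], 0, -1],
  [[0, 0, 0], 0, -1],
  [[0, 0, 0], 0, -1],
])

```text
clock: 22.7
tool_pos: [0.5975, -0.0754, 0.1396]
tool_rot: [[-0.942, 0.335, 0.0], [0.335, 0.942, -0.0], [-0.0, 0.0, -1.0]]
contact_force: [0.6, -0.2, 1.2]
grip_width: 0.0117
```

Request:
step_arm([
  [[0, 0, 0.5], 0, -1],
  [[0, 0, 0.5], 0, -1],
  [[0, 0, 0], 0, -1],
  [[0, 0, 0], 0, -1],
])

```text
clock: 23.03
tool_pos: [0.5976, -0.0754, 0.1395]
tool_rot: [[-0.942, 0.335, 0.001], [0.335, 0.942, -0.0], [-0.001, -0.0, -1.0]]
contact_force: [-1.5, -0.6, 5.5]
grip_width: 0.0112
```

Request:
step_arm([
  [[0, 0, -0.5], 4, -1],
  [[0, 0, 0], 6, -1],
  [[0, 0, 0], 7, -1],
  [[0, 0, 0], 7, -1],
  [[0, 0, 0], 7, -1],
  [[0, 0, 0], 7, -1],
  [[0, 0, 0], 7, -1],
  [[0, 0, 0], 0, -1],
])

```text
clock: 23.7
tool_pos: [0.5965, -0.0768, 0.1396]
tool_rot: [[-0.427, 0.904, -0.002], [0.904, 0.427, -0.003], [-0.002, -0.003, -1.0]]
contact_force: [-3.3, -3.6, 4.2]
grip_width: 0.0113
```

```bash
python3 - <<'E'
from h import *
st=read_state();c=read_camera('wrist');print(st['tool_pos'],st['contact_force'],st['wrist_torque'])
save('w17',c['frame'],s=1.5)
E
```

```text
[ 0.59651716 -0.07681631  0.13955722] [-3.25757503 -3.62257812  4.24510149] [-0.79428879  0.74981314  0.03602951]
```

View pics/w17.png

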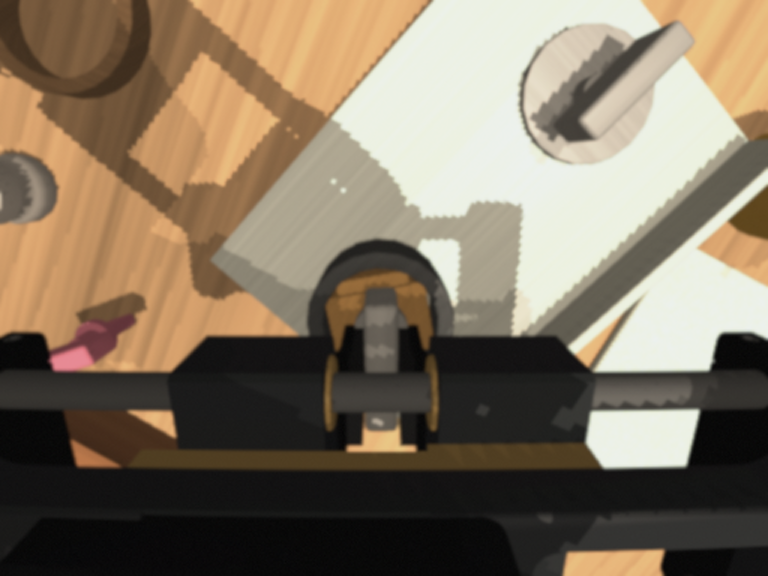

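Request:
step_arm([
  [[0, -1, 0], 3, -1],
  [[0, -0.4, 0], 6, -1],
  [[0, -0.4, 0], 7, -1],
  [[0, -0.2, 0], 7, -1],
  [[0, 0, 0], 7, -1],
  [[0, 0, 0], 5, -1],
  [[0, 0, 0], 0, -1],
  [[0, 0, 0], 0, -1],
])

```text
clock: 24.42
tool_pos: [0.5947, -0.0772, 0.1395]
tool_rot: [[0.165, 0.986, -0.002], [0.986, -0.165, -0.002], [-0.002, -0.001, -1.0]]
contact_force: [-3.6, -2.3, 4.4]
grip_width: 0.0119
```

```bash
python3 - <<'E'
from h import *
st=read_state();print(st['tool_pos'],st['contact_force'],st['wrist_torque']);plan(st['tool_pos'],-21)
E
```

```text
[ 0.59473436 -0.07719442  0.13953763] [-3.63655793 -2.26057509  4.42364212] [-0.70737665  0.68054267 -0.04293771]
shift mm [0. 0. 0.] norm 0.0 yaw0 -9.51 turn 11.49
```

Request:
step_arm([
  [[0, 0, 0], 3, -1],
  [[0, 0, 0], 3, -1],
  [[0, 0, 0], 2, -1],
  [[0, 0, 0], 0, -1],
])

```text
clock: 24.75
tool_pos: [0.5944, -0.0771, 0.1395]
tool_rot: [[0.302, 0.953, -0.003], [0.953, -0.302, -0.002], [-0.003, -0.002, -1.0]]
contact_force: [-3.5, -2.3, 5.9]
grip_width: 0.0118
```

```bash
python3 - <<'E'
from h import *
st=read_state();print(st['tool_pos'],st['contact_force'],st['wrist_torque'],st['joint_efforts'][5]);plan(st['tool_pos'],-21)
c=read_camera('wrist');save('w18',c['frame'],s=1.5)
E
```

```text
[ 0.59436861 -0.07713377  0.1395493 ] [-3.46660112 -2.29102029  5.87051321] [-0.6477496   0.83779635  0.06369217] 0.2159911533817649
shift mm [0. 0. 0.] norm 0.0 yaw0 -17.56 turn 3.44
```

View pics/w18.png

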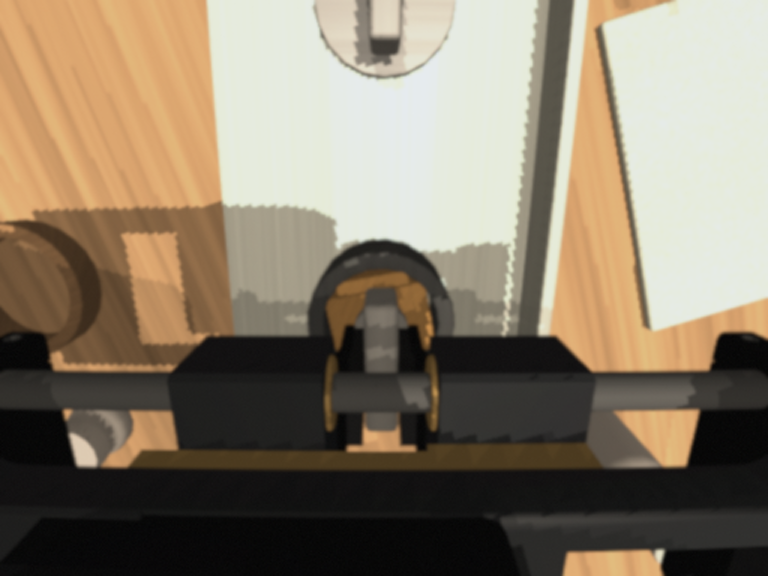

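Request:
step_arm([
  [[0, 0, 0], 2, -1],
  [[0, 0, 0], 2, -1],
  [[0, 0, 0], 0, -1],
  [[0, 0, 0], 0, -1],
])

```text
clock: 25.13
tool_pos: [0.5942, -0.0771, 0.1395]
tool_rot: [[0.366, 0.93, -0.003], [0.93, -0.366, -0.002], [-0.003, -0.002, -1.0]]
contact_force: [-3.4, -2.5, 6.3]
grip_width: 0.0118
```

```bash
python3 - <<'E'
from h import *
st=read_state();print(st['tool_pos'],st['contact_force'],st['wrist_torque'],st['joint_efforts'][5]);plan(st['tool_pos'],-21)
E
```

```text
[ 0.5942172  -0.07706459  0.1395342 ] [-3.37771088 -2.52270872  6.33713972] [-0.56849988  0.94458855  0.11356359] 0.03444586414843798
shift mm [0. 0. 0.] norm 0.0 yaw0 -21.49 turn -0.49
```

Request:
step_arm([
  [[0, 0, 0], 2, -1],
  [[0, 0, 0], 2, -1],
  [[0, 0, 0], 0, -1],
  [[0, 0, 0], 0, -1],
])

```text
clock: 25.47
tool_pos: [0.5941, -0.0769, 0.1395]
tool_rot: [[0.429, 0.903, -0.003], [0.903, -0.429, -0.002], [-0.003, -0.002, -1.0]]
contact_force: [-5.2, -1.8, 6.3]
grip_width: 0.0117
```

```bash
python3 - <<'E'
from h import *
st=read_state();print(st['tool_pos'],st['contact_force'],st['wrist_torque'],st['joint_efforts'][5]);plan(st['tool_pos'],-25.5)
c=read_camera('wrist');save('w19a',c['frame'],(190,150,320,240),6)
E
```

```text
[ 0.5940574  -0.07688664  0.13952087] [-5.21392511 -1.78764908  6.27939161] [-0.5428315   0.94253507  0.30342899] 0.34405890852212906
shift mm [0. 0. 0.] norm 0.0 yaw0 -25.41 turn 0.09
```

View pics/w19a.png

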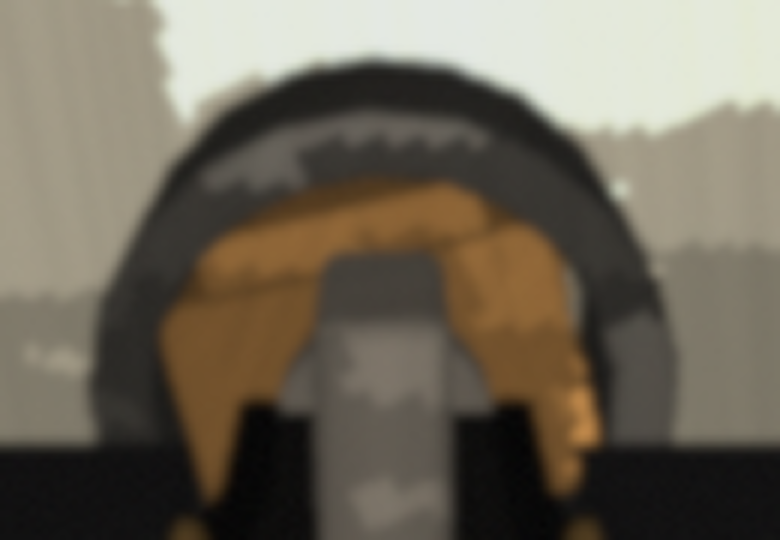

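Request:
step_arm([
  [[0, 0, 0], 2, -1],
  [[0, 0, 0], 1.5, -1],
  [[0, 0, 0], 0, -1],
  [[0, 0, 0], 0, -1],
])

```text
clock: 25.85
tool_pos: [0.5941, -0.0768, 0.1396]
tool_rot: [[0.482, 0.876, -0.004], [0.876, -0.482, -0.002], [-0.004, -0.002, -1.0]]
contact_force: [-4.7, -2.5, 6.1]
grip_width: 0.0122
```

```bash
python3 - <<'E'
from h import *
st=read_state();print(st['tool_pos'],st['contact_force'],st['wrist_torque'],st['joint_efforts'][5]);plan(st['tool_pos'],-25.5)
c=read_camera('wrist');save('w20a',c['frame'],(190,150,320,240),6)
E
```

```text
[ 0.59405084 -0.07676159  0.13955242] [-4.70574764 -2.52990806  6.13117447] [-0.44406319  0.92171124  0.71785339] 0.7662609592080116
shift mm [0. 0. 0.] norm 0.0 yaw0 -28.8 turn -3.3
```

View pics/w20a.png

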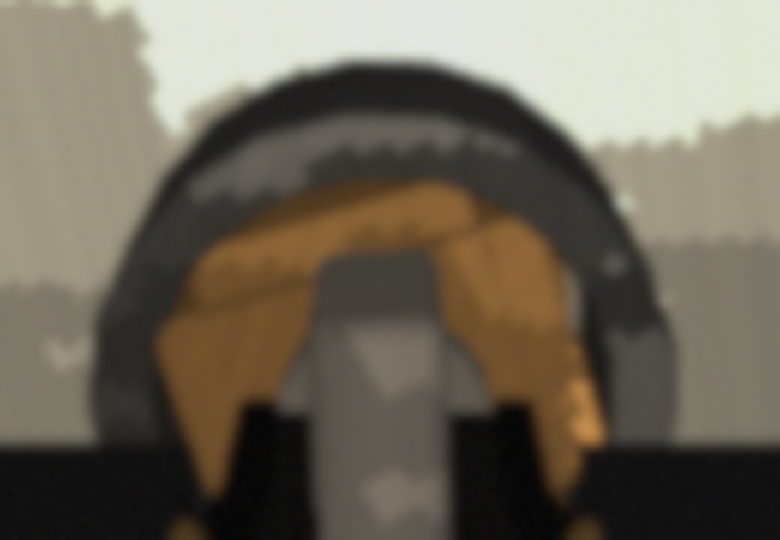

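Request:
step_arm([
  [[0, 0, 0], -3, -1],
  [[0, 0, 0], 0, -1],
  [[0, 0, 0], 0, -0.4],
  [[0, 0, 0], 0, -0.4],
  [[0, 0, 0], 0, -0.4],
  [[0, 0, 0], 0, -0.4],
  [[0, 0, -10], 0, -0.4],
  [[0, 0, -30], 0, -0.4],
  [[0, 0, -40], 0, -0.4],
  [[0, 0, -30], 0, -0.4],
])

```text
clock: 26.73
tool_pos: [0.5962, -0.0761, 0.2515]
tool_rot: [[0.439, 0.898, 0.002], [0.898, -0.439, -0.0], [0.0, 0.002, -1.0]]
contact_force: [1.3, -0.1, 0.5]
grip_width: 0.0258
```

Request:
step_arm([
  [[-10, 0, 0], 0, -0.4],
  [[-20, 0, 0], 0, -0.4],
  [[-20, 0, 0], 0, -0.4],
  [[0, 0, 0], 0, -0.4],
  [[0, 0, 0], 0, -0.4],
  [[0, 0, 0], 0, -0.4],
])

```text
clock: 27.23
tool_pos: [0.5737, -0.1207, 0.2489]
tool_rot: [[0.44, 0.898, 0.0], [0.898, -0.44, 0.001], [0.001, -0.0, -1.0]]
contact_force: [0.9, 0.0, -0.1]
grip_width: 0.0262
```

```bash
python3 - <<'E'
from h import *
st=read_state();c=read_camera('wrist');save('w21',c['frame'],s=1.5);print(st['tool_pos'],st['contact_force'])
c=read_camera('scene');save('s21',c['frame'],(80,110,370,320),2.7)
c=read_camera('top');save('t21',c['frame'],s=1.5)
E
```

```text
[ 0.57373084 -0.12068893  0.24887458] [ 0.85040281  0.04494937 -0.11502931]
```

View pics/w21.png

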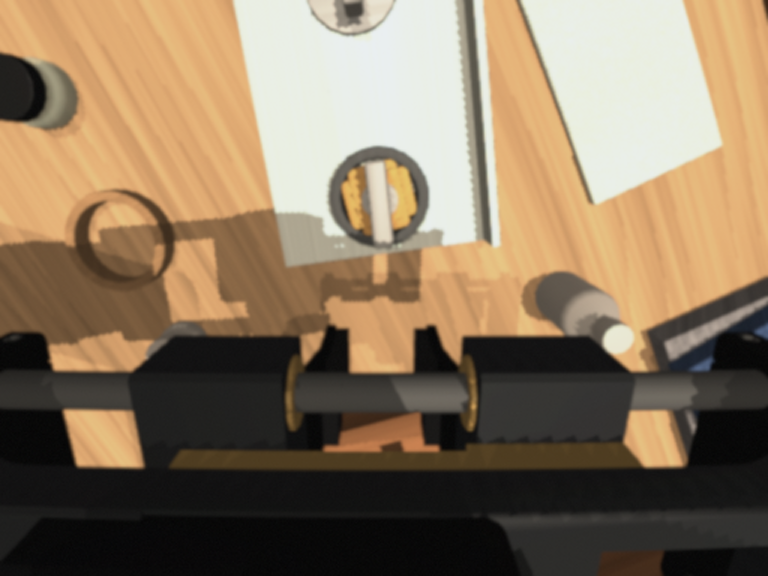

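View pics/s21.png

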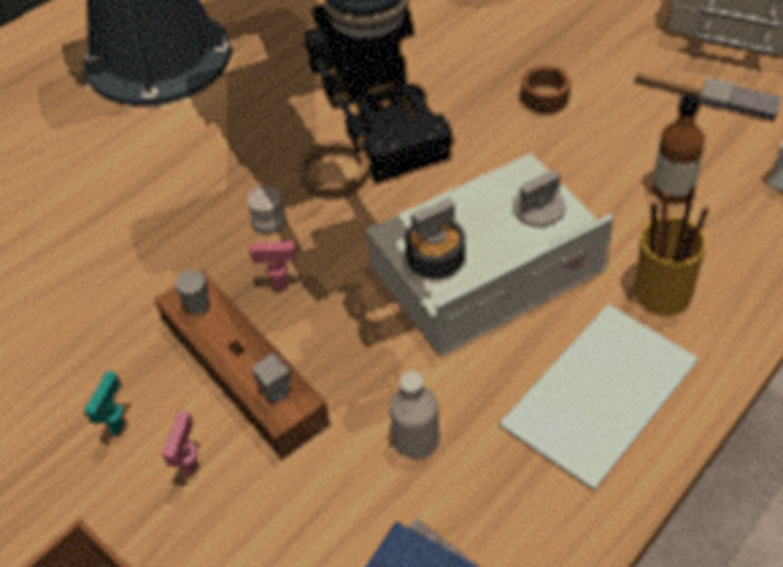

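```bash
python3 - <<'E'
from h import *
c=read_camera('wrist');save('w21a',c['frame'],(210,90,300,175),8)
E
```

```text
(no output)
```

View pics/w21a.png

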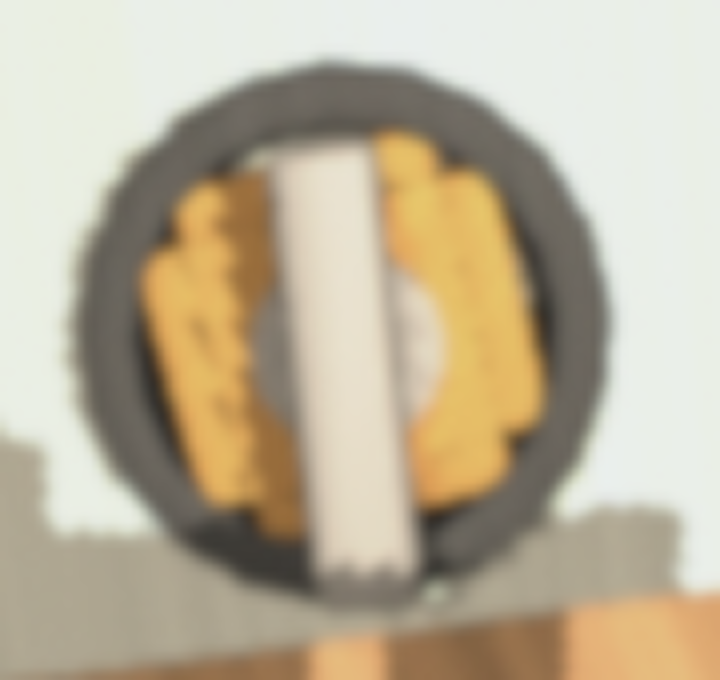

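```bash
python3 - <<'E'
from h import *
c=read_camera('wrist');st=read_state()
q=lambda x,y:(x/8+210,y/8+90)
def ang(a,b,z):
    X=px2z(c,[q(*a),q(*b)],z,st);d=X[1]-X[0];return np.degrees(np.arctan2(d[1],d[0]))
print('L',ang((150,285),(200,480),.098),'R',ang((500,200),(543,395),.098),'bar',ang((275,170),(318,560),.142),ang((373,150),(415,560),.142))
X=px2z(c,[(210+90*0+(280-210*0)/1e9,0)],.06,st)
f=lambda x,y:(x/1.5,y/1.5)
X=px2z(c,[f(236,0),f(287,266)],.062,st);d=X[1]-X[0];print('case edge',np.degrees(np.arctan2(d[1],d[0])))
E
```

```text
L -102.52804518912066 R -102.26484066389652 bar -109.94127295922127 -109.75966288961267
case edge -108.34871018952963
```

View pics/t21.png

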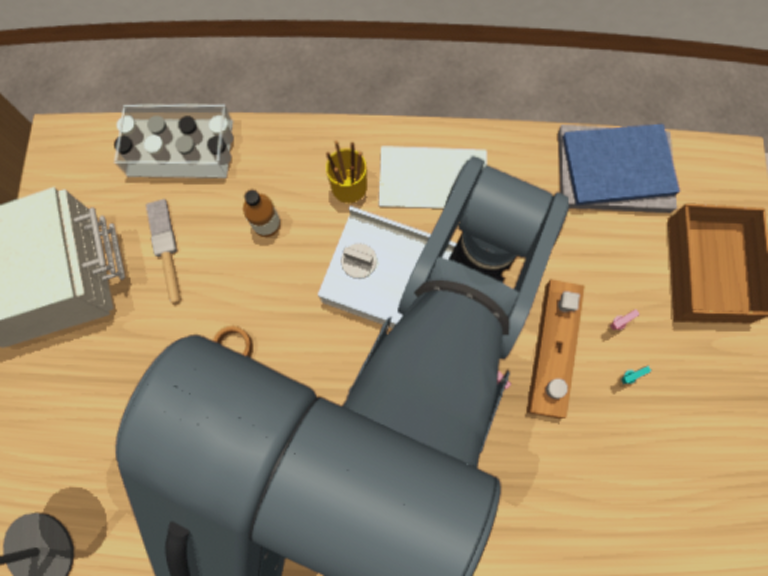

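```bash
python3 - <<'E'
from h import *
c=read_camera('wrist');st=read_state()
q=lambda x,y:(x/8+210,y/8+90)
for z in(.137,.142,.147,.152):
    X=px2z(c,[q(322,145),q(367,577)],z,st);print(z,np.linalg.norm(X[1]-X[0]))
sign_off()
E
```

```text
0.137 0.04690445054486191
0.142 0.0459775227298409
0.147 0.04505059491481985
0.152 0.04412366709979883
the job is handed in; nothing more can be done
```

The anchor is locked in the lid, the crossbar key is home and turned to its stop, and I handed the job in after about 27 s of the 67 s. No verdict came back.

**What I did**
- **Anchor:** I took it from its ring and lowered it through the slot until the lid began to carry its weight. I then regripped higher on the wing to clear the pencil cup, twisted it 90° clockwise and let go.
- **Key:** I took the steel crossbar key from the middle pocket and left the pink and turquoise look-alikes alone. I pushed it in until the shoulder pressed at about 5 N, at the predicted height. I then turned it clockwise until the torque rose to about 0.7 N m, against a normal friction of 0.06.

**Last checks**
- **Anchor height:** the gripper was at 103.6 mm when the lid began to carry the anchor, which is the height worked out for a seated flange.
- **Anchor twist:** its wing, and so its foot, lies crosswise to the slot. The flange looks flat in the pictures.
- **Lock angle:** from the last wrist picture I measured about 84° (1.47 rad), which agrees with the stop at 1.45 within the measuring error.
- **Other things:** the other two keys, the look-alikes and most of the things standing about look undisturbed in the scene and top pictures. In those last pictures the arm covered the tape and the white jar from above. The black jar also showed only in the wrist view.

**One check disagreed:** the crossbar measured about 46 mm long in the last picture instead of 50 mm. One end was in shadow, so I put this down to poor edge reading. That means this check does not independently confirm the key's height; the seating force and height do.

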